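# Make up the mixer's balance weight on the dial scale

### The job

Make up the mixer's counterweight: take steel ring weights from the tray one at a time and thread each down over the pin of the scale's pan, feeling for the loose pan's pin and lowering the ring gently until it lies flat, until the dial's hand rests inside the bracket on the dial's rim. Don't press hard on the scale or drop rings onto it, leave the rings you don't need where they lie, and don't turn the bracket or disturb anything else.

Things in the scene. Friction and masses are not known exactly. Their poses are not given: they have to be found in the camera images.
- scale: Grey dial scale, fixed; origin on the table under the stem's axis, z up, +x towards its dial. Housing 130 mm wide (y), 60 mm high, from 65 mm before (-x) to 165 mm beyond the stem; the dial end rises to 110 mm at x = +87 mm. The stem carries a 72 mm steel pan, its top 112 mm above the table when empty, with an upright flat-topped pin, 13 mm diameter, 50 mm tall, in the disc's middle
- scale_stem: Sprung stem; origin on the stem's axis level with the pan's top, so it sinks with the pan; z up. The pan is a loose fit on it: disc and pin together always sit 5 mm off this axis, towards a side that differs each time and is not measured: feel (or look) for it. A sideways push of about 6 N would swing the pan round the axis; it resists lighter ones
- dial_hand (a joint): Angle of the dial's hand, rad; 0 with the pan empty, grows clockwise by 100 rad per m as the pan sinks: about 0.6 (0.57 to 0.63) per ring at rest. The pan's spring is 196 N/m, so 6 mm a ring, to a hard stop at 30 mm; over 12 N on the pan overloads the scale
- dial_bezel (a joint): angle at which the bracket's middle stands, rad, on the same scale as dial_hand; already set to the wanted weight, do not turn it. Bracket: dark raised fork at the dial's rim spanning 0.34 rad to either side of its middle. Hand and bracket agree when the two joint values differ by less than 0.34
- pointer_tip (a point): point on the dial's hand, 40 mm from the dial's centre, near its tip
- mark (a point): point in the middle of the bracket, 40 mm from the dial's centre; when the hand stands in mid-bracket it coincides with pointer_tip
- tray: fixed green tray, 240 x 240 mm, 4 mm walls 12 mm high; origin under its middle; its floor is 4 mm thick
- ring0: steel ring weight (one of four alike): flat disc 46 mm diameter, 12 mm thick with a 16 mm hole, about 120 g, lying in the tray; origin at the centre of its underside, z its axis (either face may go down). Let it go lying on its seat; a fall of 10 mm or more onto the scale counts as dropped
- ring1: steel ring weight (one of four alike): flat disc 46 mm diameter, 12 mm thick with a 16 mm hole, about 120 g, lying in the tray; origin at the centre of its underside, z its axis (either face may go down). Let it go lying on its seat; a fall of 10 mm or more onto the scale counts as dropped
- ring2: steel ring weight (one of four alike): flat disc 46 mm diameter, 12 mm thick with a 16 mm hole, about 120 g, lying in the tray; origin at the centre of its underside, z its axis (either face may go down). Let it go lying on its seat; a fall of 10 mm or more onto the scale counts as dropped
- ring3: steel ring weight (one of four alike): flat disc 46 mm diameter, 12 mm thick with a 16 mm hole, about 120 g, lying in the tray; origin at the centre of its underside, z its axis (either face may go down). Let it go lying on its seat; a fall of 10 mm or more onto the scale counts as dropped
- plug: solid steel cylinder, no hole, 24 mm diameter, 22 mm tall, standing in the middle of the tray among the rings; not a weight, leave it alone; origin at its underside; bystander
- jar: clear jar with white cap, 56 mm diameter, 65 mm tall, about 125 mm to the scale's +y side; origin at its underside; bystander
- bowl: black mixing bowl, 110 mm across, 60 mm tall, at the +y side of the table; origin at its underside; bystander
- spatula: spatula, 190 mm, lying at the -y side of the table; bystander
- mould: open brick-red mould, 70 x 50 x 30 mm, at the -y side of the table; origin at its underside; bystander
There are look-alikes about, which are no part of the job. Leave any purple or red look-alike of the ring2 alone.

How it is judged:
On the way:
1. a first ring lies over the pin on the pan, let go, with the other rings still at their places in the tray ((((horizontal distance between ring0 and scale_stem below 0.009 m and z of ring0 in the frame of scale_stem between -0.003 and 0.041 m and angle between ring0's own z axis and vertical below 0.12 rad) and contact force between the fingers and ring0 below 0.05 N and distance of each of ring1, ring2, ring3 from where it was at the start of the episode below 0.02 m) or ((horizontal distance between ring1 and scale_stem below 0.009 m and z of ring1 in the frame of scale_stem between -0.003 and 0.041 m and angle between ring1's own z axis and vertical below 0.12 rad) and contact force between the fingers and ring1 below 0.05 N and distance of each of ring0, ring2, ring3 from where it was at the start of the episode below 0.02 m) or ((horizontal distance between ring2 and scale_stem below 0.009 m and z of ring2 in the frame of scale_stem between -0.003 and 0.041 m and angle between ring2's own z axis and vertical below 0.12 rad) and contact force between the fingers and ring2 below 0.05 N and distance of each of ring0, ring1, ring3 from where it was at the start of the episode below 0.02 m) or ((horizontal distance between ring3 and scale_stem below 0.009 m and z of ring3 in the frame of scale_stem between -0.003 and 0.041 m and angle between ring3's own z axis and vertical below 0.12 rad) and contact force between the fingers and ring3 below 0.05 N and distance of each of ring0, ring1, ring2 from where it was at the start of the episode below 0.02 m))), for 0.2 s.
At the end, for the whole second after the job is handed in: The hand rests inside the bracket (within 0.34 rad of its middle, 13.5 mm at 40 mm radius); every ring either lies flat (within 0.12 rad) over the pin, in the stack on the pan, or is still within 20 mm of where it began; all at rest (distance between pointer_tip and mark below 0.0135 m and velocity of joint dial_hand between -0.3 and 0.3 rad/s and ((horizontal distance between ring0 and scale_stem below 0.009 m and z of ring0 in the frame of scale_stem between -0.003 and 0.041 m and angle between ring0's own z axis and vertical below 0.12 rad) or distance of ring0 from where it was at the start of the episode below 0.02 m) and ((horizontal distance between ring1 and scale_stem below 0.009 m and z of ring1 in the frame of scale_stem between -0.003 and 0.041 m and angle between ring1's own z axis and vertical below 0.12 rad) or distance of ring1 from where it was at the start of the episode below 0.02 m) and ((horizontal distance between ring2 and scale_stem below 0.009 m and z of ring2 in the frame of scale_stem between -0.003 and 0.041 m and angle between ring2's own z axis and vertical below 0.12 rad) or distance of ring2 from where it was at the start of the episode below 0.02 m) and ((horizontal distance between ring3 and scale_stem below 0.009 m and z of ring3 in the frame of scale_stem between -0.003 and 0.041 m and angle between ring3's own z axis and vertical below 0.12 rad) or distance of ring3 from where it was at the start of the episode below 0.02 m) and linear speed of each of ring0, ring1, ring2, ring3 below 0.02 m/s); the robot touches nothing.
It fails at once if the pan is loaded with more than 12 N (pressed too hard) (contact force between scale_stem and anything else above 12 N).
It fails at once if a ring is dropped onto the scale (falls free of the fingers over the pan at more than 0.45 m/s, a drop of some 10 mm) ((horizontal distance between ring0 and scale_stem below 0.03 m and contact force between the fingers and ring0 below 0.01 N and linear speed of ring0 above 0.45 m/s) or (horizontal distance between ring1 and scale_stem below 0.03 m and contact force between the fingers and ring1 below 0.01 N and linear speed of ring1 above 0.45 m/s) or (horizontal distance between ring2 and scale_stem below 0.03 m and contact force between the fingers and ring2 below 0.01 N and linear speed of ring2 above 0.45 m/s) or (horizontal distance between ring3 and scale_stem below 0.03 m and contact force between the fingers and ring3 below 0.01 N and linear speed of ring3 above 0.45 m/s)).
It fails at once if the bracket is turned (its middle moved by more than 4 mm) (distance of mark from where it was at the start of the episode above 0.004 m).
It fails at once if a bystander is moved by more than 25 mm (distance of any of plug, jar, bowl, spatula, mould from where it was at the start of the episode above 0.025 m).
It also fails if it takes over 72 s, if anything falls off the work surface, if the arm or the gripper's body presses on something with over 40 N, if the wrist force passes 120 N, or if a joint passes its speed limit or range.

### The arm

A 6-joint arm with a two-finger parallel gripper is mounted at the origin on the work surface. World frame = base frame: x ahead of the robot, y to its left, z up, the work surface at z = 0. Lengths are in m, angles in rad, forces in N, time in s.
With the tool pointing down it reaches from about 0.3 to 0.775 m from the base axis. Payload 14.6 kg.
Tool frame: the origin (TCP) lies at the very end of the fingers, on their centre line; the grasp point (between the pads) lies 19 mm behind it; z points along the fingers, y is the direction in which the jaws open and shut (so a half turn about z gives the same grasp; the last joint's range is limited). The gripper opens to 94 mm and grips with 3 to 60 N. Pads are 16 mm wide; open, the fingers measure 119 mm over their backs; the gripper's body (75 mm by 177 mm) begins 78 mm behind the grasp point.
Start: joints at [1.046, 0.3, 1.521, -0, 1.321, -0.067], TCP at [0.243, 0.493, 0.205] pointing down, gripper open.
Joint ranges: [-3.03, 3.03], [-0.79, 2.21], [0.23, 2.52], [-1.04, 4.18], [0, 3.07], [-2.55, 2.55]. Speed limits (rad/s): [2.22, 2.22, 2.57, 3.14, 3.14, 3.14].

### API

Orientations are given as [roll, pitch, yaw] about the fixed x, y, z axes, in that order (R = Rz(yaw) Ry(pitch) Rx(roll)).
In Python, from station import ctrl, eyes gives the robot as it stands.
- The arm moves only by the tool jog_arm, never from a script. Its argument "moves" is a list of rows, each a list of 3 entries, a list of its own where there are three numbers: the shift along the world's x, y, z in mm, then the turn, a rotation vector about the world's x, y, z in units of 5 degrees (1.0 is 5 degrees), then the finger opening in mm, from 0 to 94. In form: [[[tx, ty, tz], [wx, wy, wz], jaw], ...]. A call has 1 to 5 rows; each row is the pose to reach, as a shift and turn from the pose commanded when the call began; what a row does not reach only later rows make up. A row lasts 1/12 s, in which the tool goes at most 41.7 mm and 7.16 degrees, less where a joint would pass 70% of its speed; a pose out of reach is approached as far as the arm can. A call with a gripper value outside its range is refused whole. The fingers move at their own pace and stop on an object; "squeeze" is the grip in N (left out, the last holds). Time passes only in rows, so rows that repeat a pose let the fingers close. It gives the time, the measured TCP pose, the force and the opening at its end, in the units of the state.
- ctrl.get_obs(): the state, without advancing time (a new reading comes with each control period).
- eyes.camera(name): name is "scene" or "top" or "wrist"; returns a dict with "frame" (480x640x3 uint8, red, green, blue), "vertical_fov" (degrees; the focal length in pixels is half the picture's height over the tangent of half this angle, whatever the lens; pixels are square), "cx", "cy" (the principal point, pixels), "eye" and "attitude" of the camera in the world; the wrist camera has in their place "hand_eye" (4x4, takes a point from camera to tool coordinates, whose origin is the TCP and whose axes are the flange's). Camera axes: x right, y down, z forward; pixel columns grow to the right and rows downward; lengths in m; the calibration is good to about 2 mm. A picture is of the moment at which its call begins: read the wrist's pose just before it. There is no depth.
- ctrl.hand_in(): hands the job in, once; it reports no verdict.
The state is a dict: "time_s": time; "qpos": joint angles; "joint_vel": joint speeds; "tau": joint torques, N m; "ee_pos": TCP position; "eef_rot": TCP orientation; "force": force on the tool from outside, world axes, zero at the start; "moment": the same for the moment, N m; "grip_width": finger opening in m.
Only numpy, scipy, OpenCV 4.12 (cv2) and the standard library are available. Lean on these libraries where they do the work, as an engineer would, in place of code of your own. Each camera call takes 0.05 s, during which the arm holds its last target.

## Working session

There is one attempt and no reset: what is moved stays moved. The work goes in short steps, Python scripts to look and compute and a tool call to move; the robot and the scene stay as the last step left them, time stands still between calls to the robot, and variables do not carry over. Pictures are saved under pics/ and viewed, and the job is handed in when it is done.

Besides the shell and the picture viewer there is one more tool, called as name([rows], argument=value, ...), one row to a line, values as JSON. jog_arm: Moves the arm, as the interface text tells. Its arguments: {"type":"object","properties":{"moves":{"type":"array","items":{"type":"array"}},"squeeze":{"type":"number"}},"required":["moves"]}

```bash
ls; mkdir -p pics
python3 - <<'E'
from station import ctrl, eyes
import cv2
print(ctrl.get_obs())
for n in ["scene","top","wrist"]:
    c=eyes.camera(n)
    cv2.imwrite(f"pics/{n}0.png",c["frame"][:,:,::-1])
    print(n,{k:v for k,v in c.items() if k!="frame"})
E
```

```text
pics
{'time_s': 0.0, 'qpos': array([ 1.04638387e+00,  3.00440892e-01,  1.52158040e+00,  2.23936691e-06,
        1.32073828e+00, -6.65903508e-02]), 'joint_vel': array([ 7.56327681e-04, -6.42502446e-04, -2.69467076e-04,  2.28513465e-05,
        1.33170848e-03, -3.47052892e-04]), 'tau': array([-1.37037121e-03, -5.31809485e+01, -3.52743173e+01,  7.07437587e-02,
        2.44183384e-02, -1.60542487e-05]), 'ee_pos': array([0.24295805, 0.49312422, 0.2049032 ]), 'eef_rot': array([-3.14042847e+00, -7.98120799e-05,  2.68376994e+00]), 'force': array([0.1003171 , 0.25652262, 0.02947078]), 'moment': array([0.02040816, 0.01377888, 0.03114184]), 'grip_width': 0.09399863182178644}
scene {'vertical_fov': 57.85501730775723, 'cx': 323.1325283388487, 'cy': 238.5226835864482, 'eye': array([ 1.04552998, -0.76172717,  0.82441937]), 'attitude': array([-2.2425359 , -0.02015833,  0.60191284])}
top {'vertical_fov': 51.719767972076305, 'cx': 316.32046598249326, 'cy': 236.05350135092294, 'eye': array([0.31370624, 0.03863127, 1.2439528 ]), 'attitude': array([-2.95351733, -0.0175026 , -1.59469735])}
wrist {'vertical_fov': 65.06792505617514, 'cx': 324.18708089427827, 'cy': 234.12715995642716, 'hand_eye': array([[-1.50432492e-03, -9.67233525e-01, -2.53883922e-01,
         7.31954900e-02],
       [ 9.99998817e-01, -1.37392358e-03, -6.90938591e-04,
         9.25354597e-05],
       [ 3.19481862e-04, -2.53884661e-01,  9.67234448e-01,
        -1.78856600e-01],
       [ 0.00000000e+00,  0.00000000e+00,  0.00000000e+00,
         1.00000000e+00]])}
```

View pics/scene0.png

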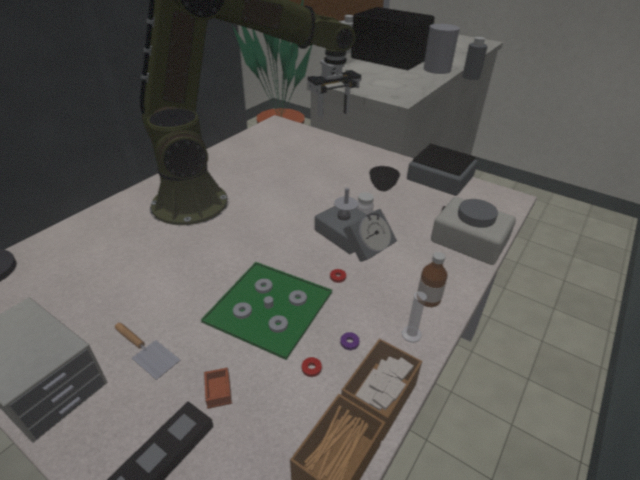

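View pics/top0.png

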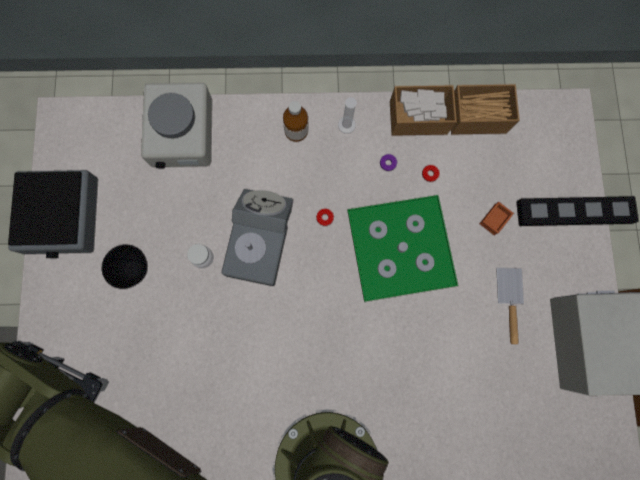

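View pics/wrist0.png

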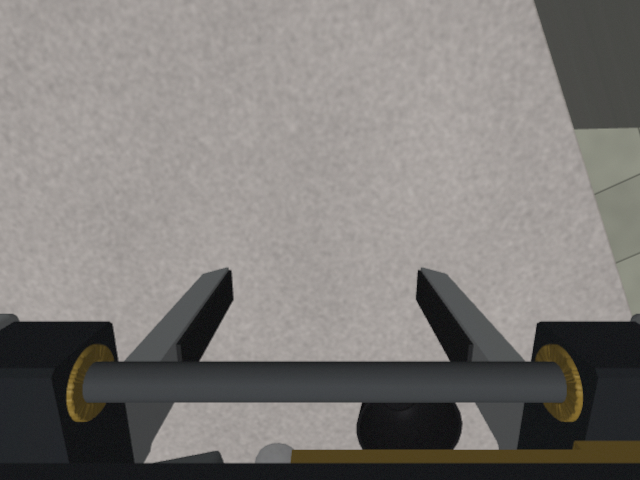

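The top view shows four grey rings in the tray at about (378,230), (416,224), (387,268) and (425,262), with the plug at (403,247). The pan is at (250,247) and the dial at (264,203). The red look-alikes at (325,217) and (431,173) and the purple one at (388,162) lie outside the tray, so I'll leave them alone.

```bash
cat > h.py <<'E'
from station import ctrl, eyes
import cv2, numpy as np
from scipy.spatial.transform import Rotation as R
def rot(rpy): return R.from_euler('xyz',rpy).as_matrix()
def cam(n):
    o=ctrl.get_obs(); c=eyes.camera(n)
    f=240/np.tan(np.radians(c["vertical_fov"])/2)
    if n=="wrist":
        T=np.eye(4);T[:3,:3]=rot(o["eef_rot"]);T[:3,3]=o["ee_pos"]
        M=T@c["hand_eye"]
    else:
        M=np.eye(4);M[:3,:3]=rot(c["attitude"]);M[:3,3]=c["eye"]
    return c["frame"],(f,c["cx"],c["cy"],M)
def p2w(k,u,v,z):
    f,cx,cy,M=k; d=M[:3,:3]@np.array([(u-cx)/f,(v-cy)/f,1]); e=M[:3,3]
    return e+d*(z-e[2])/d[2]
def w2p(k,p):
    f,cx,cy,M=k; q=M[:3,:3].T@(np.array(p)-M[:3,3]); return np.array([f*q[0]/q[2]+cx,f*q[1]/q[2]+cy])
def crop(fr,x0,y0,w,h,s,name):
    im=cv2.resize(np.ascontiguousarray(fr[y0:y0+h,x0:x0+w,::-1]),None,fx=s,fy=s,interpolation=cv2.INTER_CUBIC)
    cv2.imwrite("pics/"+name,im)
E
python3 - <<'E'
from h import *
fr,k=cam("top")
crop(fr,340,185,130,120,5,"tray1.png"); crop(fr,215,180,90,110,5,"scale1.png")
fs,ks=cam("scene")
crop(fs,305,170,100,100,6,"scale_s1.png")
for p in [(378,230),(416,224),(387,268),(425,262)]: print(p2w(k,*p,0.016))
print(p2w(k,403,247,.026),p2w(k,250,247,.112),p2w(k,325,217,.012))
E
```

```text
[ 0.55927843 -0.14525477  0.016     ]
[ 0.57287898 -0.2429437   0.016     ]
[ 0.46194073 -0.16322885  0.016     ]
[ 0.47499275 -0.25959656  0.016     ]
[ 0.5126442  -0.20438437  0.026     ] [0.5060393  0.16763119 0.112     ] [ 0.59667036 -0.01186916  0.012     ]
```

View pics/tray1.png

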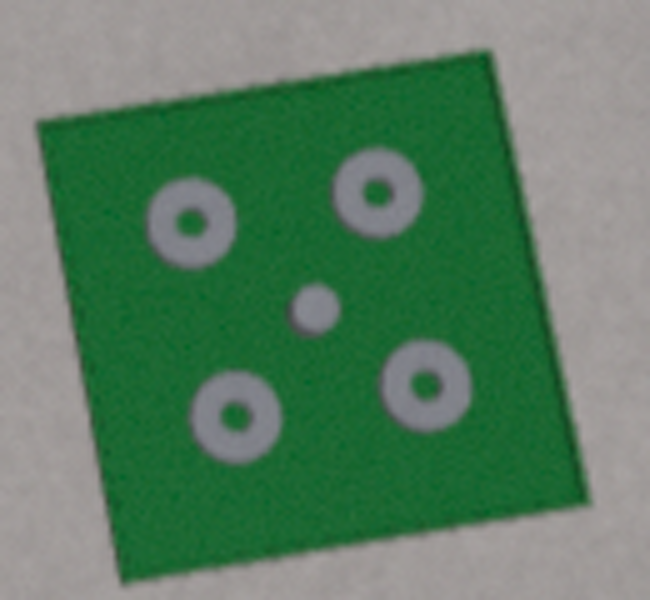

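View pics/scale1.png

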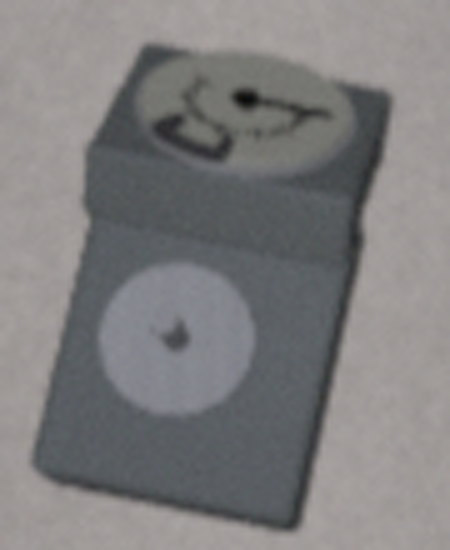

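View pics/scale_s1.png

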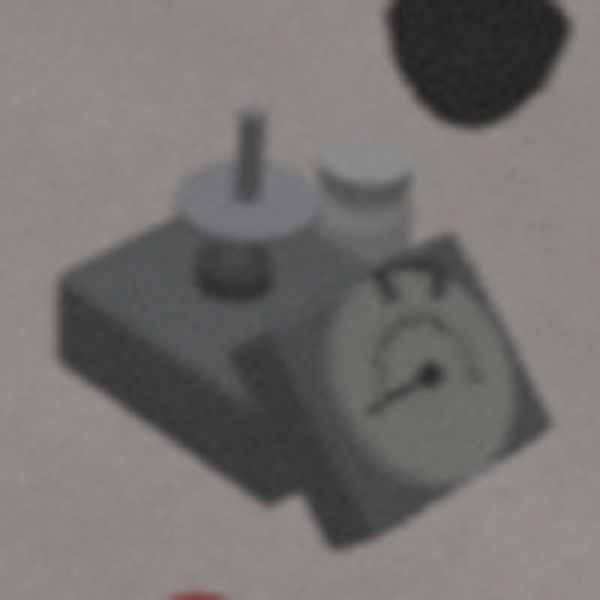

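The scene crop shows the dial hand at its zero, pointing lower left, with the bracket near 11–12 o'clock. I'll move over the pan and look with the wrist camera.

jog_arm([
  [[26,-32,10],[0,0,0],94],
  [[52,-64,20],[0,0,0],94],
  [[77,-95,25],[0,0,0],90],
  [[103,-127,25],[0,0,0],80],
  [[128,-158,25],[0,0,0],70],
], squeeze=15)

```text
time_s: 0.67
ee_pos: [0.372, 0.3337, 0.2309]
eef_rot: [3.141, 0.0, 2.684]
force: [0.8, 0.7, 0.2]
grip_width: 0.0801
```

jog_arm([
  [[26,-32,0],[0,0,0],64],
  [[52,-64,0],[0,0,0],64],
  [[78,-96,0],[0,0,0],64],
  [[105,-129,0],[0,0,0],64],
  [[130,-161,0],[0,0,0],64],
])

```text
time_s: 1.08
ee_pos: [0.5021, 0.1725, 0.2306]
eef_rot: [3.141, 0.0, 2.684]
force: [0.7, 0.7, 0.7]
grip_width: 0.064
```

jog_arm([
  [[5,-6,0],[0,0,0],64],
  [[5,-6,0],[0,0,0],64],
  [[5,-6,0],[0,0,0],64],
  [[5,-6,0],[0,0,0],64],
])

```text
time_s: 1.42
ee_pos: [0.5054, 0.1695, 0.2304]
eef_rot: [3.142, -0.0, 2.685]
force: [-0.5, 0.0, 0.1]
grip_width: 0.0642
```

Run:
```python
from h import *
o=ctrl.get_obs(); print(o["time_s"],o["ee_pos"],o["eef_rot"],o["force"])
fr,k=cam("wrist")
crop(fr,0,0,640,480,1,"w1.png"); crop(fr,220,130,200,200,4,"w1c.png")
np.save("k_w1.npy",np.array([k[0],k[1],k[2],*k[3].ravel()]))
print(w2p(k,o["ee_pos"]))
```

```text
1.4167 [0.50536364 0.16945464 0.23044179] [ 3.14155294e+00 -2.57863857e-04  2.68489813e+00] [-0.53997162  0.02949315  0.05857415]
[324.33578116 283.98501451]
```

View pics/w1.png

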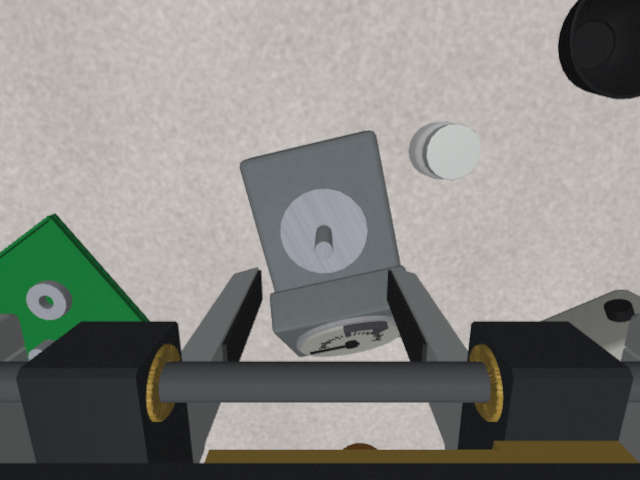

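View pics/w1c.png

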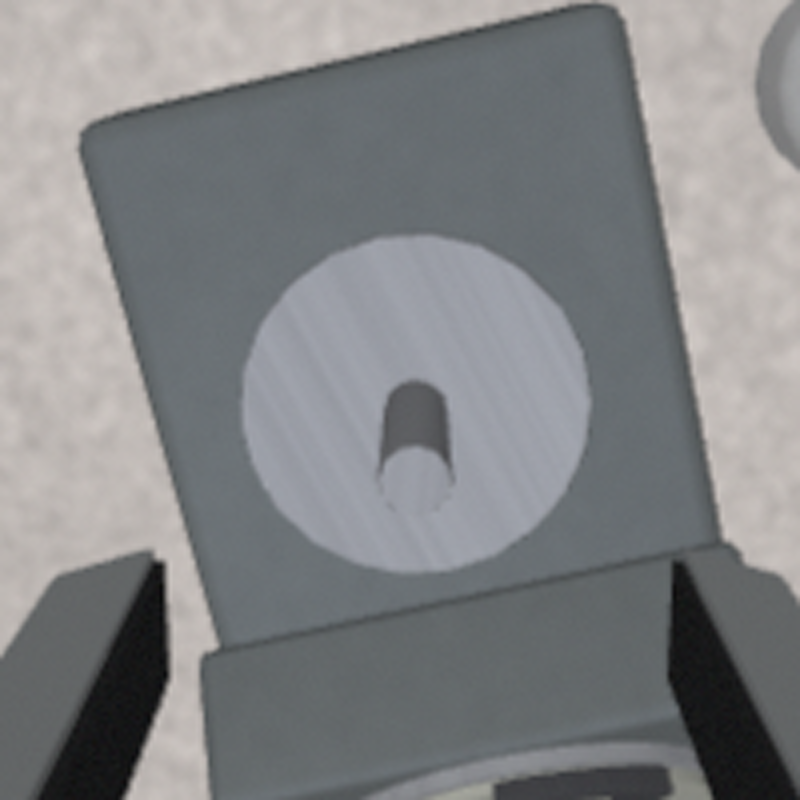

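The wrist view shows the pin top at about (323.5,249.9) and the disc centre at (323.7,230.6). Next I'll work out the pin position and the bracket angle.

Run:
```python
from h import *
a=np.load("k_w1.npy");k=(a[0],a[1],a[2],a[3:].reshape(4,4))
print("pin",p2w(k,323.5,249.9,.162),"disc",p2w(k,323.7,230.6,.112))
fr,kt=cam("top"); fs,ks=cam("scene")
crop(fs,350,195,55,60,10,"dial_s.png")
crop(fr,235,180,65,40,12,"dial_t.png")
fw,kw=cam("wrist"); crop(fw,265,260,150,110,5,"dial_w.png")
print("pin top view pix pred",w2p(kt,p2w(k,323.5,249.9,.162)),"scene",w2p(ks,p2w(k,323.5,249.9,.162)))
```

```text
pin [0.50771771 0.16766146 0.162     ] disc [0.50678919 0.16818767 0.112     ]
pin top view pix pred [247.41093223 242.52062295] scene [347.28090468 187.65310033]
```

View pics/dial_s.png

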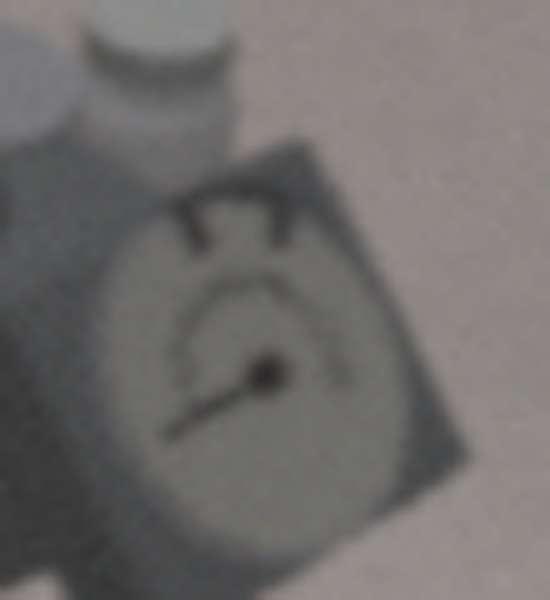

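View pics/dial_w.png

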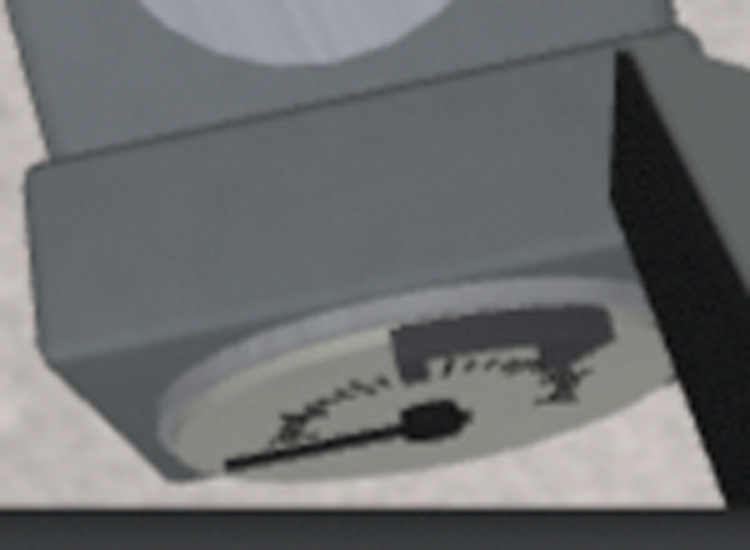

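Run:
```python
from h import *
a=np.load("k_w1.npy");k=(a[0],a[1],a[2],a[3:].reshape(4,4))
A=p2w(k,241,162,.06);B=p2w(k,374,131,.06)
print(A,B,np.linalg.norm(A-B))
y=(B-A)/np.linalg.norm(B-A)
if y[1]<0:y=-y
x=np.array([y[1],-y[0],0]);print("yaw",np.arctan2(x[1],x[0]))
mid=(A+B)/2+x*.065; print("stem axis est",mid)
fs,ks=cam("scene")
def ray(k,u,v):
    f,cx,cy,M=k;d=M[:3,:3]@np.array([(u-cx)/f,(v-cy)/f,1]);return M[:3,3],d/np.linalg.norm(d)
def tri(r1,r2):
    (a,d),(b,e)=r1,r2
    t=np.linalg.lstsq(np.stack([d,-e],1),b-a,rcond=None)[0]
    p,q=a+d*t[0],b+e*t[1];return (p+q)/2,np.linalg.norm(p-q)
W=lambda U,V:(265+(U+.5)/5-.5,260+(V+.5)/5-.5)
S=lambda U,V:(350+(U+.5)/10-.5,195+(V+.5)/10-.5)
pts={"c":((430,420),(265,375)),"tip":((230,464),(168,437)),"forkL":((413,378),(203,245)),"forkR":((560,378),(280,245))}
P={}
for n,(w,s) in pts.items():
    P[n],e=tri(ray(k,*W(*w)),ray(ks,*S(*s)));d=P[n]-mid
    print(n,P[n],e,"scale frame",d@x,d@y,P[n][2])
c=P["c"]
for tilt in [np.radians(t) for t in (30,40,45,50,60)]:
    # plane: horizontal y axis, up-slope axis u
    u=-x*np.cos(tilt)+np.array([0,0,1])*np.sin(tilt); n=np.cross(y,u)
    out=[]
    for nm,s in {"tip":(168,437),"L":(203,245),"R":(280,245),"arc":(238,190)}.items():
        o,d=ray(ks,*S(*s));t=((c-o)@n)/(d@n);q=o+d*t-c
        out.append((nm,round(np.arctan2(q@u,q@y),2),round(1000*np.linalg.norm(q),1)))
    print(np.degrees(tilt),out)
```

```text
[0.42710579 0.12314014 0.06      ] [0.45595932 0.24341929 0.06      ] 0.12369155519332621
yaw -0.23543915767369986
stem axis est [0.50473933 0.16811716 0.06      ]
c [0.62986739 0.13641774 0.07559081] 0.001483397283474405 scale frame 0.12907054719876235 -0.0016362689824125642 0.07559081372678761
tip [0.62144042 0.09620309 0.07499646] 0.0014613898376189011 scale frame 0.13025693062971877 -0.04270724017288896 0.07499645658066725
forkL [0.60324552 0.14300945 0.10595213] 0.0021372999882265883 scale frame 0.10164547734759206 -0.0014364913438934014 0.10595213386633798
forkR [0.61762556 0.16529289 0.09954035] 0.004283591886247601 scale frame 0.11043073539201234 0.023586619618177377 0.0995403489460713
29.999999999999996 [('tip', np.float64(-3.12), np.float64(41.9)), ('L', np.float64(1.35), np.float64(42.8)), ('R', np.float64(0.76), np.float64(44.6)), ('arc', np.float64(1.01), np.float64(60.2))]
40.0 [('tip', np.float64(-3.12), np.float64(41.7)), ('L', np.float64(1.49), np.float64(41.1)), ('R', np.float64(0.83), np.float64(41.0)), ('arc', np.float64(1.11), np.float64(55.6))]
45.0 [('tip', np.float64(-3.12), np.float64(41.7)), ('L', np.float64(1.56), np.float64(41.0)), ('R', np.float64(0.87), np.float64(39.6)), ('arc', np.float64(1.17), np.float64(54.2))]
50.0 [('tip', np.float64(-3.12), np.float64(41.6)), ('L', np.float64(1.63), np.float64(41.4)), ('R', np.float64(0.92), np.float64(38.5)), ('arc', np.float64(1.24), np.float64(53.2))]
59.99999999999999 [('tip', np.float64(-3.11), np.float64(41.4)), ('L', np.float64(1.76), np.float64(43.9)), ('R', np.float64(1.04), np.float64(37.0)), ('arc', np.float64(1.39), np.float64(53.2))]
```

Hand zero is at about π and the bracket middle at about 1.2 in the dial plane, so the target is about 1.93 rad, a range of 1.6–2.27. Three rings (about 1.8) fall inside; two (1.2) or four (2.4) don't. I'll go to the first ring, at about (0.559,-0.145).

jog_arm([
  [[7,-40,0],[0,0,0],64],
  [[14,-80,0],[0,0,0],64],
  [[21,-120,0],[0,0,0],64],
  [[28,-160,-8],[0,0,0],64],
  [[34,-200,-18],[0,0,0],64],
])

```text
time_s: 2.08
ee_pos: [0.5404, -0.0331, 0.2131]
eef_rot: [3.141, 0.002, 2.685]
force: [1.2, -0.1, -0.2]
grip_width: 0.0639
```

jog_arm([
  [[7,-36,-18],[0,0,0],64],
  [[14,-72,-36],[0,0,0],64],
  [[20,-105,-60],[0,0,0],64],
  [[20,-115,-92],[0,0,0],64],
  [[20,-115,-110],[0,0,0],64],
])

```text
time_s: 2.5
ee_pos: [0.559, -0.1486, 0.0992]
eef_rot: [-3.141, -0.003, 2.681]
force: [-0.8, -0.5, -0.3]
grip_width: 0.0644
```

jog_arm([
  [[0,0,0],[0,0,0],64],
  [[0,0,0],[0,0,0],64],
  [[0,0,0],[0,0,0],64],
])

```text
time_s: 2.75
ee_pos: [0.5609, -0.1462, 0.1042]
eef_rot: [3.141, 0.002, 2.685]
force: [-0.2, -0.2, 0.7]
grip_width: 0.064
```

```bash
cat > look.py <<'E'
from h import *
import sys
o=ctrl.get_obs(); print(o["time_s"],o["ee_pos"],o["eef_rot"],o["force"],o["grip_width"])
fr,k=cam("wrist")
n=sys.argv[1]; x0,y0,w,h,s=map(int,sys.argv[2:7])
crop(fr,x0,y0,w,h,s,n+".png")
np.save("k_%s.npy"%n,np.array([k[0],k[1],k[2],*k[3].ravel()]))
E
python3 look.py w2 160 130 320 220 2
```

```text
2.75 [ 0.56089097 -0.1461851   0.10416799] [3.14127598e+00 2.14866843e-03 2.68474513e+00] [-0.24993164 -0.16315159  0.67278126] 0.06399824038408476
```

View pics/w2.png

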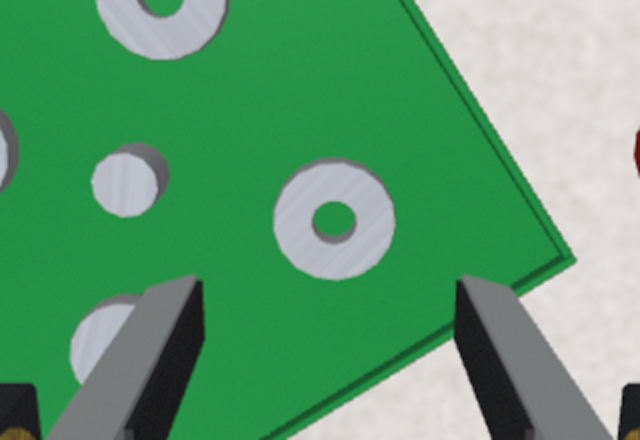

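The wrist view shows the grey ring at about (326.8,240.3), clear of the plug at (222,220).

Run:
```python
from h import *
a=np.load("k_w2.npy");k=(a[0],a[1],a[2],a[3:].reshape(4,4))
p=p2w(k,326.75,240.25,.016);o=ctrl.get_obs()["ee_pos"];print(p,(p-o)*1000)
```

```text
[ 0.56326137 -0.14533387  0.016     ] [  2.28978924   0.88929599 -88.38491159]
```

jog_arm([
  [[2,1,-35],[0,0,0],64],
  [[2,1,-65],[0,0,0],64],
  [[2,1,-86],[0,0,0],64],
  [[2,1,-92],[0,0,0],64],
  [[2,1,-92],[0,0,0],64],
])

```text
time_s: 3.22
ee_pos: [0.5621, -0.1452, 0.0104]
eef_rot: [-3.141, -0.001, 2.684]
force: [-0.4, 0.2, -0.6]
grip_width: 0.064
```

jog_arm([
  [[0,0,0],[0,0,0],64],
  [[0,0,0],[0,0,0],64],
])

```text
time_s: 3.38
ee_pos: [0.5632, -0.1458, 0.0126]
eef_rot: [3.141, 0.003, 2.684]
force: [0.3, 0.5, -0.9]
grip_width: 0.0638
```

jog_arm([
  [[0,0,-3],[0,0,0],64],
  [[0,0,-5],[0,0,0],64],
  [[0,0,-5],[0,0,0],44],
  [[0,0,-5],[0,0,0],42],
  [[0,0,-5],[0,0,0],40],
], squeeze=15)

```text
time_s: 3.8
ee_pos: [0.5622, -0.1457, 0.0056]
eef_rot: [3.142, 0.0, 2.684]
force: [1.0, 0.3, -0.4]
grip_width: 0.0472
```

jog_arm([
  [[0,0,0],[0,0,0],40],
  [[0,0,0],[0,0,0],40],
  [[0,0,0],[0,0,0],40],
])

```text
time_s: 4.05
ee_pos: [0.5622, -0.1457, 0.0056]
eef_rot: [3.142, 0.0, 2.684]
force: [0.5, 0.5, 1.8]
grip_width: 0.0455
```

jog_arm([
  [[0,0,25],[0,0,0],40],
  [[0,0,60],[0,0,0],40],
  [[0,5,100],[0,0,0],40],
  [[-3,20,138],[0,0,0],40],
  [[-8,50,165],[0,0,0],40],
])

```text
time_s: 4.47
ee_pos: [0.5545, -0.097, 0.1737]
eef_rot: [3.141, 0.003, 2.681]
force: [0.1, 1.0, -1.3]
grip_width: 0.0458
```

jog_arm([
  [[-6,38,15],[0,0,0],40],
  [[-13,78,30],[0,0,0],40],
  [[-20,118,30],[0,0,0],40],
  [[-27,158,30],[0,0,0],40],
  [[-34,195,30],[0,0,0],40],
])

```text
time_s: 4.88
ee_pos: [0.5193, 0.1014, 0.2008]
eef_rot: [3.141, 0.0, 2.684]
force: [1.0, -0.0, -2.1]
grip_width: 0.0454
```

jog_arm([
  [[-6,33,0],[0,0,0],40],
  [[-13,60,0],[0,0,0],40],
  [[-13,68,0],[0,0,0],40],
  [[-13,68,0],[0,0,0],40],
])

```text
time_s: 5.22
ee_pos: [0.5067, 0.1689, 0.2003]
eef_rot: [-3.142, -0.0, 2.686]
force: [-0.2, -1.3, -1.4]
grip_width: 0.0455
```

jog_arm([
  [[0,0,0],[0,0,0],40],
  [[0,0,0],[0,0,0],40],
])

```text
time_s: 5.38
ee_pos: [0.5074, 0.1662, 0.2003]
eef_rot: [-3.141, -0.0, 2.683]
force: [-0.2, -0.9, -1.2]
grip_width: 0.0457
```

```bash
python3 look.py w3 220 160 200 150 4
```

```text
5.3833 [0.50738262 0.16619521 0.20031102] [-3.14124844e+00 -5.75579376e-05  2.68277034e+00] [-0.15252595 -0.86434421 -1.20226832] 0.045652661794393874
```

View pics/w3.png

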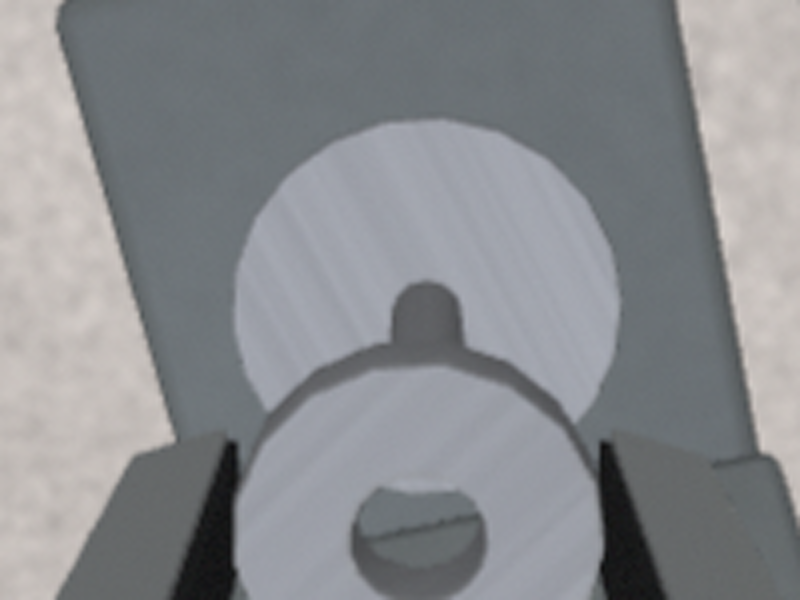

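Run:
```python
from h import *
a=np.load("k_w3.npy");k=(a[0],a[1],a[2],a[3:].reshape(4,4))
W=lambda U,V:(220+(U+.5)/4-.5,160+(V+.5)/4-.5)
tx=rot([np.pi,0,2.6828])[:,0]; ty=rot([np.pi,0,2.6828])[:,1]
zt=.2107
t=np.array([.50738,.1662,0])
for n,(U,V),r in [("outer",(420,365),23),("hole",(419,486),8)]:
    p=p2w(k,*W(U,V),zt); c=p-tx*r/1000; print(n,c, (c-t)[:2]@tx[:2]*1000,(c-t)[:2]@ty[:2]*1000)
# pin axis lateral at base edge
p=p2w(k,*W(427,330),.125);print(p,(p-t)@ty*1000, tx,ty)
pin=np.array([.50772,.16766,0]);print((pin-t)@tx*1000,(pin-t)@ty*1000)
# disc
p=p2w(k,*W(427.5,310),.112);print(p)
o=ctrl.get_obs();print(o["ee_pos"],o["joint_vel"])
```

```text
outer [0.50937348 0.16540096 0.2107    ] -2.141196887483223 0.16643740740449195
hole [0.50944295 0.16521226 0.2107    ] -2.2870514350847784 0.028011615303569368
[0.50740349 0.16776112 0.125     ] 1.410084131719643 [-0.89658784  0.44286594  0.        ] [4.42865938e-01 8.96587843e-01 1.22464680e-16]
0.34174440254618005 1.4595926703461939
[0.5073691 0.1679526 0.112    ]
[0.50741602 0.16609261 0.20036564] [-0.00078083 -0.00150106 -0.00154028 -0.00249364 -0.00208224  0.00434658]
```

The ring is gripped level, about 2.2 mm off the tool centre, and the pin is about 1.5 mm to the right in view. I'll correct laterally, lower to just above the pin and look again.

jog_arm([
  [[-2,2,-10],[0,0,0],40],
  [[-2,2,-20],[0,0,0],40],
  [[-2,2,-28],[0,0,0],40],
  [[-2,2,-30],[0,0,0],40],
  [[-2,2,-30],[0,0,0],40],
])

```text
time_s: 5.85
ee_pos: [0.5047, 0.1691, 0.1694]
eef_rot: [-3.14, -0.001, 2.684]
force: [-0.3, -0.3, -1.2]
grip_width: 0.0453
```

jog_arm([
  [[0,0,0],[0,0,0],40],
  [[0,0,0],[0,0,0],40],
  [[0,0,0],[0,0,0],40],
])

```text
time_s: 6.1
ee_pos: [0.5053, 0.1694, 0.1708]
eef_rot: [3.141, 0.001, 2.684]
force: [0.5, 0.5, -2.0]
grip_width: 0.0454
```

```bash
python3 look.py w4 220 160 200 150 4
```

```text
6.1 [0.50527166 0.16941196 0.17084155] [3.14110964e+00 5.38362674e-04 2.68378976e+00] [ 0.54724998  0.46637563 -2.00143688] 0.045441102008467286
```

View pics/w4.png

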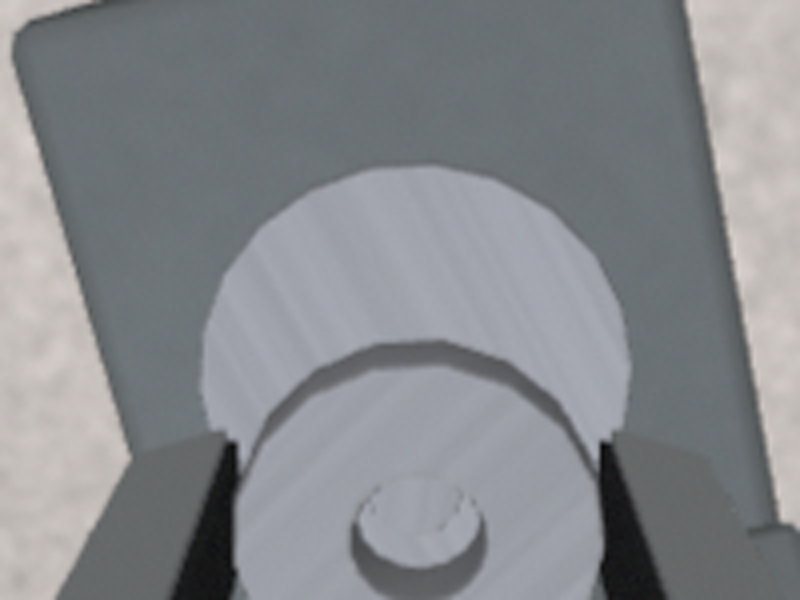

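Run:
```python
from h import *
fr,k=cam("wrist")
g=fr[270:320,295:350,::-1].astype(float); g=np.clip((g-90)*2.0,0,255).astype(np.uint8)
cv2.imwrite("pics/w4c.png",cv2.resize(g,None,fx=12,fy=12,interpolation=cv2.INTER_CUBIC))
o=ctrl.get_obs();t=o["ee_pos"];tx=rot([np.pi,0,2.6838])[:,0]; ty=rot([np.pi,0,2.6838])[:,1]
pin=np.array([.50772,.16766,0]);d=pin-t;d[2]=0
print(t,"pin in tool",d@tx*1000,d@ty*1000)
# expected pin-top outline in crop & ring hole outlines
f=lambda p:(w2p(k,p)-[295,270]+.5)*12-.5
for nm,c,z,r in [("pin",pin,.162,6.5),("holetop",t-tx*.0022+ty*.0001,t[2]-.0016+.012,8),("holebot",t-tx*.0022+ty*.0001,t[2]-.0016,8)]:
    q=[f(np.array([c[0]+r/1000*(np.cos(a)*tx+np.sin(a)*ty)[0],c[1]+r/1000*(np.cos(a)*tx+np.sin(a)*ty)[1],z])).round() for a in (0,np.pi/2,np.pi,-np.pi/2)]
    print(nm,q)
```

```text
[0.50519743 0.16942278 0.17074416] pin in tool -3.041921110761717 -0.46636951389964043
pin [array([347.,  24.]), array([493., 161.]), array([347., 297.]), array([201., 161.])]
holetop [array([360., 136.]), array([558., 322.]), array([360., 503.]), array([162., 322.])]
holebot [array([359.,  31.]), array([546., 206.]), array([360., 378.]), array([173., 206.])]
```

View pics/w4c.png

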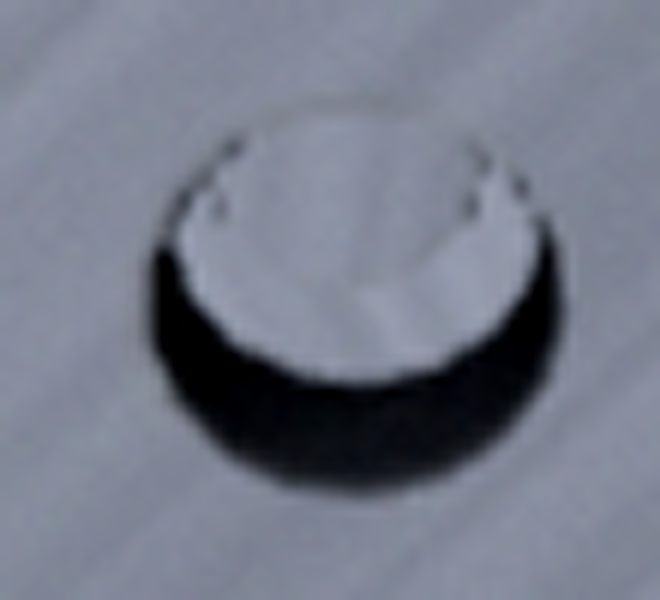

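The enlarged view through the hole shows the pin top almost concentric with it, within about 0.5 mm. Lowering gently.

jog_arm([
  [[0,-0.5,-3],[0,0,0],40],
  [[0,-0.5,-7],[0,0,0],40],
  [[0,-0.5,-11],[0,0,0],40],
  [[0,-0.5,-14],[0,0,0],40],
  [[0,-0.5,-16],[0,0,0],40],
])

```text
time_s: 6.62
ee_pos: [0.5049, 0.1688, 0.1538]
eef_rot: [-3.141, -0.001, 2.684]
force: [0.2, 1.5, -1.0]
grip_width: 0.0453
```

```bash
python3 look.py w5 220 160 200 150 4; python3 -c "
from h import *
fs,k=cam('scene');crop(fs,305,170,100,100,6,'s5.png')"
```

```text
6.6167 [0.50489767 0.16880525 0.15377199] [-3.14111391e+00 -5.48943694e-04  2.68378144e+00] [ 0.24029185  1.49632931 -0.95143659] 0.045300018657153426
```

View pics/w5.png

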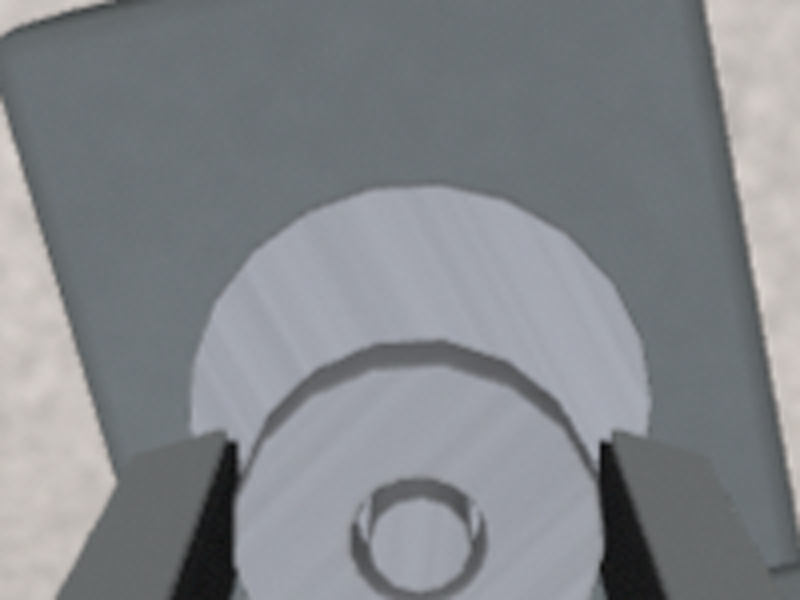

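View pics/s5.png

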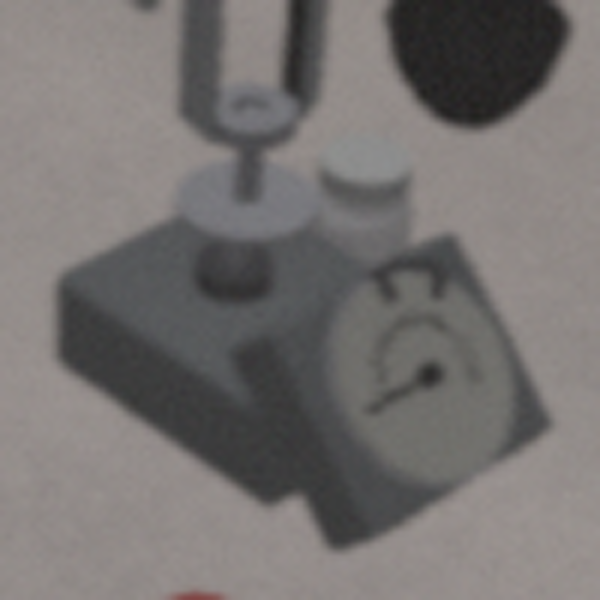

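The pin shows inside the hole and the hand hasn't moved, so the ring is threaded. Continuing down.

jog_arm([
  [[0,0,-8],[0,0,0],40],
  [[0,0,-16],[0,0,0],40],
  [[0,0,-24],[0,0,0],40],
  [[0,0,-30],[0,0,0],40],
  [[0,0,-33],[0,0,0],40],
])

```text
time_s: 7.13
ee_pos: [0.5047, 0.1688, 0.1201]
eef_rot: [-3.141, -0.001, 2.684]
force: [-0.4, -0.6, -1.8]
grip_width: 0.0457
```

jog_arm([
  [[0,0,-2],[0,0,0],40],
  [[0,0,-4],[0,0,0],40],
  [[0,0,-6],[0,0,0],40],
  [[0,0,-8],[0,0,0],40],
  [[0,0,-9],[0,0,0],40],
])

```text
time_s: 7.55
ee_pos: [0.5051, 0.1689, 0.1123]
eef_rot: [3.141, 0.0, 2.684]
force: [0.4, 0.0, -0.4]
grip_width: 0.0453
```

```bash
python3 look.py w6 220 160 200 150 4; python3 -c "
from h import *
fs,k=cam('scene');crop(fs,305,170,100,100,6,'s6.png')"
```

```text
7.55 [0.5051143  0.16887833 0.11233935] [3.14149705e+00 1.14938907e-04 2.68381955e+00] [ 0.423543    0.00500033 -0.36800988] 0.04532504080183785
```

View pics/s6.png

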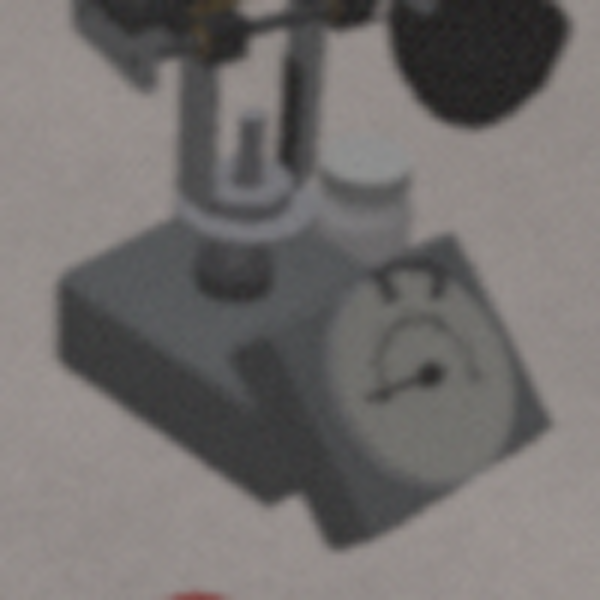

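jog_arm([
  [[0,0,-1],[0,0,0],40],
  [[0,0,-2],[0,0,0],40],
  [[0,0,-3],[0,0,0],40],
  [[0,0,-4],[0,0,0],40],
  [[0,0,-4],[0,0,0],40],
])

```text
time_s: 8.07
ee_pos: [0.5051, 0.1688, 0.1083]
eef_rot: [3.142, 0.0, 2.684]
force: [0.8, -0.0, 0.0]
grip_width: 0.0454
```

jog_arm([
  [[0,0,0],[0,0,0],47],
  [[0,0,0],[0,0,0],50],
  [[0,0,0.5],[0,0,0],56],
  [[0,0,1],[0,0,0],60],
  [[0,0,1],[0,0,0],60],
])

```text
time_s: 8.48
ee_pos: [0.5051, 0.1689, 0.1096]
eef_rot: [3.141, 0.0, 2.684]
force: [-0.5, 0.4, 0.4]
grip_width: 0.06
```

```bash
python3 look.py w7 220 160 200 150 4; python3 -c "
from h import *
fs,k=cam('scene');crop(fs,305,170,100,100,6,'s7.png')"
```

```text
8.4833 [0.50512693 0.16886534 0.10959451] [3.14147174e+00 1.21753406e-04 2.68383298e+00] [-0.51566912  0.38985951  0.35409681] 0.0600091060737739
```

View pics/s7.png

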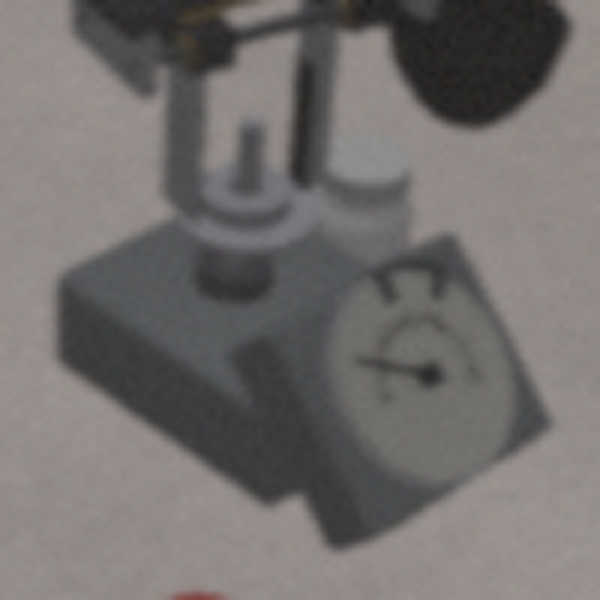

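View pics/w7.png

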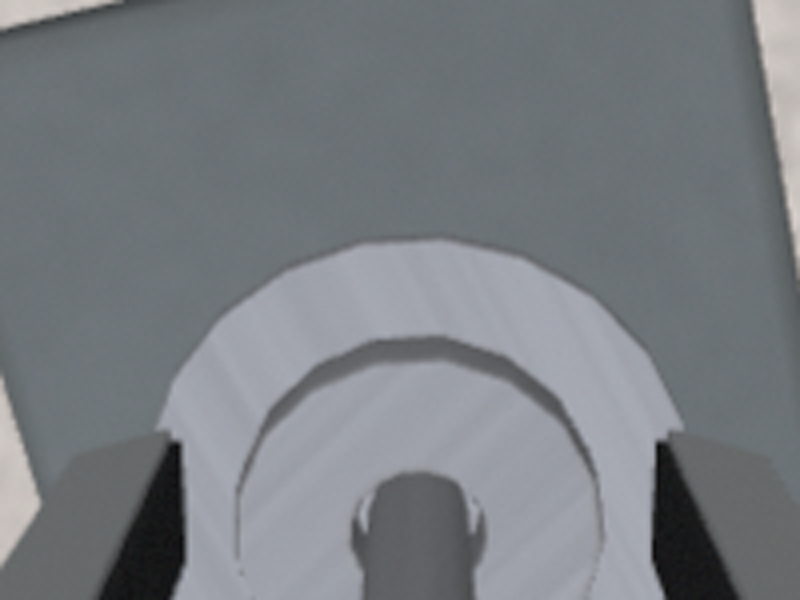

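The first ring lies flat over the pin, let go, and the hand has moved about one step. Going for the second ring, near (0.466,-0.163).

jog_arm([
  [[0,0,20],[0,0,0],62],
  [[0,0,55],[0,0,0],64],
  [[0,0,90],[0,0,0],64],
  [[-2,-22,100],[0,0,0],64],
  [[-7,-60,100],[0,0,0],64],
])

```text
time_s: 9.0
ee_pos: [0.4992, 0.1103, 0.2126]
eef_rot: [3.138, 0.004, 2.687]
force: [0.6, -0.8, 0.3]
grip_width: 0.0641
```

jog_arm([
  [[-5,-40,0],[0,0,0],64],
  [[-10,-80,0],[0,0,0],64],
  [[-15,-120,0],[0,0,0],64],
  [[-19,-155,-16],[0,0,0],64],
  [[-23,-190,-30],[0,0,0],64],
])

```text
time_s: 9.42
ee_pos: [0.4747, -0.083, 0.1796]
eef_rot: [3.141, 0.002, 2.684]
force: [-0.2, 0.2, -0.5]
grip_width: 0.0639
```

jog_arm([
  [[-4,-30,-25],[0,0,0],64],
  [[-9,-60,-50],[0,0,0],64],
  [[-9,-80,-75],[0,0,0],64],
  [[-9,-80,-78],[0,0,0],64],
  [[-9,-80,-78],[0,0,0],64],
])

```text
time_s: 9.83
ee_pos: [0.4653, -0.1615, 0.1002]
eef_rot: [-3.142, -0.003, 2.682]
force: [-0.0, -0.2, -0.3]
grip_width: 0.0638
```

jog_arm([
  [[0,0,0],[0,0,0],64],
  [[0,0,0],[0,0,0],64],
])

```text
time_s: 10.0
ee_pos: [0.4668, -0.1605, 0.1027]
eef_rot: [3.141, 0.002, 2.685]
force: [0.8, 0.8, -0.5]
grip_width: 0.0641
```

```bash
python3 look.py w8 160 130 320 220 2
```

```text
10.0 [ 0.46680648 -0.1605239   0.10267147] [3.14142456e+00 1.83862771e-03 2.68483573e+00] [ 0.77295599  0.79437317 -0.53022135] 0.06411771954669744
```

View pics/w8.png

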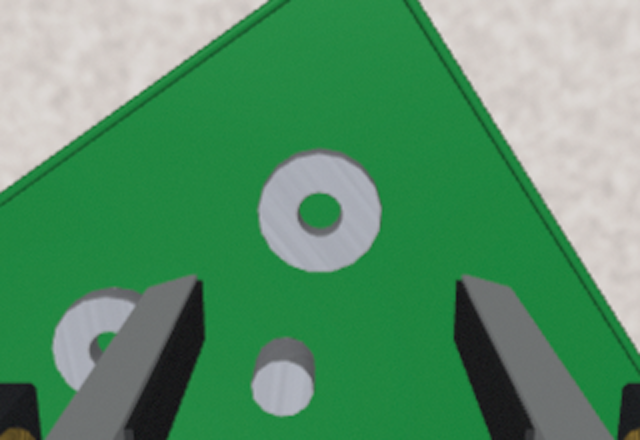

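Run:
```python
from h import *
a=np.load("k_w8.npy");k=(a[0],a[1],a[2],a[3:].reshape(4,4))
W=lambda U,V:(160+(U+.5)/2-.5,130+(V+.5)/2-.5)
o=ctrl.get_obs()["ee_pos"];tx=rot([np.pi,0,2.684])[:,0]
p=p2w(k,*W(320,213),.016)-tx*.0014;print(p,(p-o)*1000)
q=p2w(k,*W(283,386),.026);print("plug",q)
```

```text
[ 0.46503118 -0.16336203  0.016     ] [ -1.78019103  -2.87472759 -86.67387704]
plug [ 0.51536179 -0.20372474  0.026     ]
```

jog_arm([
  [[-2,-3,-35],[0,0,0],64],
  [[-2,-3,-65],[0,0,0],64],
  [[-2,-3,-86],[0,0,0],64],
  [[-2,-3,-92],[0,0,0],64],
  [[-2,-3,-92],[0,0,0],64],
])

```text
time_s: 10.47
ee_pos: [0.464, -0.1635, 0.0091]
eef_rot: [-3.142, -0.001, 2.685]
force: [0.0, 0.3, -0.6]
grip_width: 0.0641
```

jog_arm([
  [[0,0,0],[0,0,0],64],
  [[0,0,0],[0,0,0],64],
])

```text
time_s: 10.63
ee_pos: [0.4651, -0.1643, 0.0112]
eef_rot: [3.141, 0.003, 2.684]
force: [0.1, -0.4, 0.1]
grip_width: 0.064
```

jog_arm([
  [[0,0,-2],[0,0,0],64],
  [[0,0,-4],[0,0,0],64],
  [[0,0,-4],[0,0,0],44],
  [[0,0,-4],[0,0,0],42],
  [[0,0,-4],[0,0,0],40],
])

```text
time_s: 11.05
ee_pos: [0.4641, -0.1642, 0.0056]
eef_rot: [-3.142, 0.0, 2.684]
force: [-1.2, -0.4, 0.3]
grip_width: 0.0475
```

jog_arm([
  [[0,0,0],[0,0,0],40],
  [[0,0,0],[0,0,0],40],
  [[0,0,0],[0,0,0],40],
])

```text
time_s: 11.3
ee_pos: [0.4641, -0.1642, 0.0056]
eef_rot: [-3.142, 0.0, 2.684]
force: [-0.4, -0.4, 1.5]
grip_width: 0.0442
```

jog_arm([
  [[0,0,25],[0,0,0],40],
  [[0,0,60],[0,0,0],40],
  [[0,5,100],[0,0,0],40],
  [[2,20,138],[0,0,0],40],
  [[5,50,165],[0,0,0],40],
])

```text
time_s: 11.72
ee_pos: [0.4694, -0.1152, 0.1737]
eef_rot: [3.142, 0.003, 2.681]
force: [0.5, -0.1, -0.5]
grip_width: 0.0444
```

jog_arm([
  [[4,38,15],[0,0,0],40],
  [[9,78,30],[0,0,0],40],
  [[14,118,30],[0,0,0],40],
  [[19,158,30],[0,0,0],40],
  [[23,195,30],[0,0,0],40],
])

```text
time_s: 12.13
ee_pos: [0.4919, 0.0831, 0.2007]
eef_rot: [3.141, 0.0, 2.684]
force: [0.4, 0.3, -0.8]
grip_width: 0.0446
```

jog_arm([
  [[5,38,0],[0,0,0],40],
  [[10,72,0],[0,0,0],40],
  [[13,85,-4],[0,0,0],40],
  [[13,85,-6],[0,0,0],40],
  [[13,85,-6],[0,0,0],40],
])

```text
time_s: 12.55
ee_pos: [0.5046, 0.1657, 0.1934]
eef_rot: [-3.14, -0.001, 2.685]
force: [-0.0, 0.1, -1.6]
grip_width: 0.0444
```

jog_arm([
  [[0,0,0],[0,0,0],40],
  [[0,0,0],[0,0,0],40],
  [[0,0,0],[0,0,0],40],
])

```text
time_s: 12.8
ee_pos: [0.5052, 0.1647, 0.1947]
eef_rot: [3.141, 0.0, 2.682]
force: [0.3, 0.5, -1.1]
grip_width: 0.0445
```

```bash
python3 look.py w9 220 170 200 150 4
```

```text
12.8 [0.50520578 0.16474916 0.1947215 ] [3.14144047e+00 3.00123825e-04 2.68225801e+00] [ 0.276198    0.51321122 -1.13107499] 0.04448803048188676
```

View pics/w9.png

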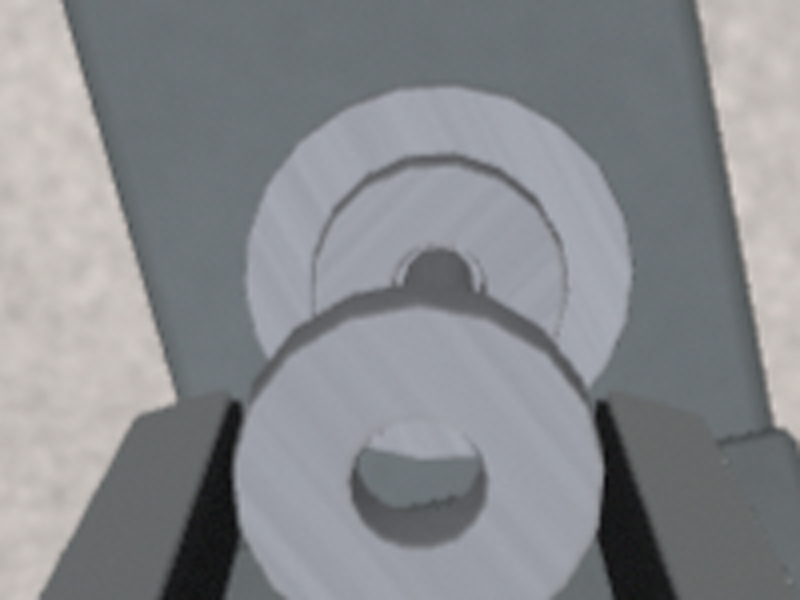

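```bash
cat > al.py <<'E'
from h import *
import sys
n=sys.argv[1]; x0,y0,s,uo,vo,uh,vh=map(float,sys.argv[2:])
a=np.load(f"k_{n}.npy");k=(a[0],a[1],a[2],a[3:].reshape(4,4))
W=lambda U,V:(x0+(U+.5)/s-.5,y0+(V+.5)/s-.5)
o=ctrl.get_obs();t=o["ee_pos"].copy();print(t);yaw=o["eef_rot"][2]
tx=rot([np.pi,0,yaw])[:,0]; ty=rot([np.pi,0,yaw])[:,1]
zt=t[2]-.0016+.012; pin=np.array([.50772,.16766]) - 0.0004*tx[:2]*-1
for m,(U,V),r in [("outer",(uo,vo),23),("hole",(uh,vh),8)]:
    c=p2w(k,*W(U,V),zt)-tx*r/1000; d=(c-t)[:2]
    print(m,"ring in tool",d@tx[:2]*1000,d@ty[:2]*1000,"move",(pin-c[:2])*1000)
E
python3 al.py w9 220 170 4 420 305 419 419
```

```text
[0.50521584 0.16493893 0.19470658]
outer ring in tool 0.23467780777182373 -0.0037646574646162238 move [2.35763057 2.79771348]
hole ring in tool 1.0826006195046374 -0.14245339888597944 move [3.17919646 2.54624347]
```

jog_arm([
  [[2.5,2.7,-10],[0,0,0],40],
  [[2.5,2.7,-20],[0,0,0],40],
  [[2.5,2.7,-27],[0,0,0],40],
  [[2.5,2.7,-29],[0,0,0],40],
  [[2.5,2.7,-29],[0,0,0],40],
])

```text
time_s: 13.27
ee_pos: [0.5072, 0.1684, 0.1644]
eef_rot: [-3.14, -0.001, 2.684]
force: [-0.5, -0.4, -1.4]
grip_width: 0.0446
```

jog_arm([
  [[0,0,0],[0,0,0],40],
  [[0,0,0],[0,0,0],40],
  [[0,0,0],[0,0,0],40],
])

```text
time_s: 13.52
ee_pos: [0.5077, 0.1686, 0.1658]
eef_rot: [3.141, 0.0, 2.684]
force: [-0.4, -0.1, -2.0]
grip_width: 0.0447
```

```bash
cat > thr.py <<'E'
from h import *
import sys
fr,k=cam("wrist");o=ctrl.get_obs();print(o["time_s"],o["ee_pos"],o["force"],o["grip_width"])
g=fr[260:315,292:352,::-1].astype(float); g=np.clip((g-90)*2.0,0,255).astype(np.uint8)
cv2.imwrite(f"pics/{sys.argv[1]}.png",cv2.resize(g,None,fx=10,fy=10,interpolation=cv2.INTER_CUBIC))
E
python3 thr.py t10
```

```text
13.5667 [0.50772017 0.16858846 0.16579048] [ 0.04406717  0.35540292 -1.37955419] 0.04469044249700732
```

View pics/t10.png

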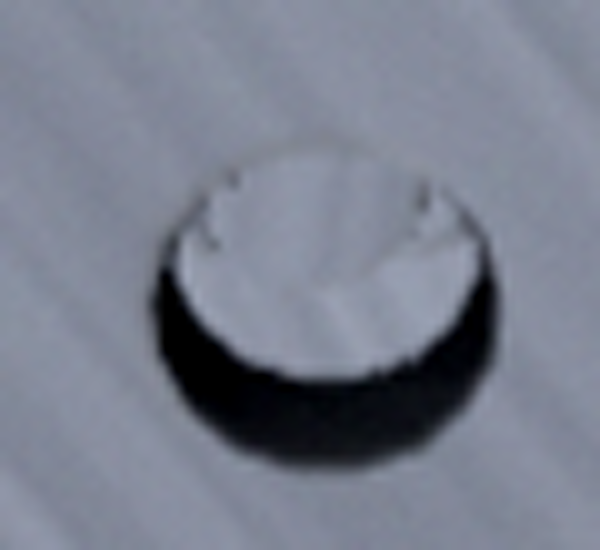

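```bash
cat > thr2.py <<'E'
from h import *
import sys
zp,hx,hy,px,py=map(float,sys.argv[1:])
fr,k=cam("wrist");o=ctrl.get_obs();t=o["ee_pos"];yaw=o["eef_rot"][2]
tx=rot([np.pi,0,yaw])[:,0]; ty=rot([np.pi,0,yaw])[:,1]
W=lambda U,V:(292+(U+.5)/10-.5,260+(V+.5)/10-.5)
c=p2w(k,*W(hx,hy),t[2]-.0016)+tx*.008; p=p2w(k,*W(px,py),zp)+tx*.0065
d=(p-c);d[2]=0;print("pin-ring tool",d@tx*1000,d@ty*1000,"world",d*1000,p)
E
python3 thr2.py .156 325 380 318 285
```

```text
pin-ring tool 0.3639815308856306 -0.37629940249191846 world [-0.4928048  -0.17671227  0.        ] [0.50735517 0.16817129 0.156     ]
```

Aligned to within about 0.5 mm, so I'm lowering.

jog_arm([
  [[-0.5,-0.2,-3],[0,0,0],40],
  [[-0.5,-0.2,-7],[0,0,0],40],
  [[-0.5,-0.2,-11],[0,0,0],40],
  [[-0.5,-0.2,-15],[0,0,0],40],
  [[-0.5,-0.2,-18],[0,0,0],40],
])

```text
time_s: 14.03
ee_pos: [0.5069, 0.1683, 0.1467]
eef_rot: [-3.141, -0.0, 2.684]
force: [-0.6, -0.2, -0.8]
grip_width: 0.0449
```

```bash
python3 thr.py t11; python3 -c "
from h import *
fs,k=cam('scene');crop(fs,305,170,100,100,6,'s11.png')"
```

```text
14.0833 [0.50676417 0.168265   0.14627562] [ 0.69166416  0.31202998 -2.29884602] 0.044589196149476824
```

View pics/t11.png

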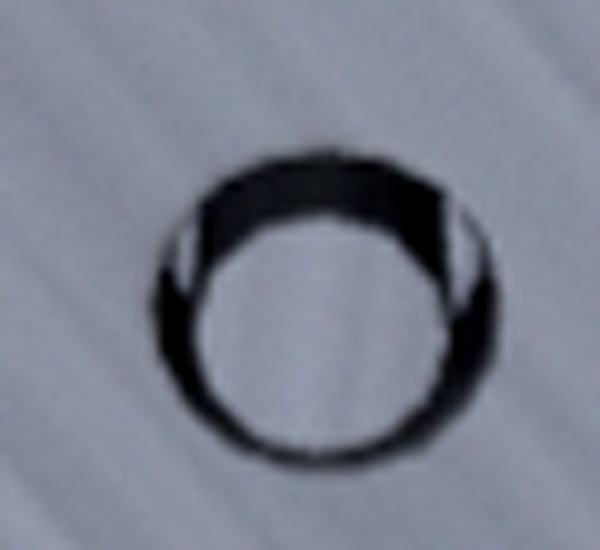

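View pics/s11.png

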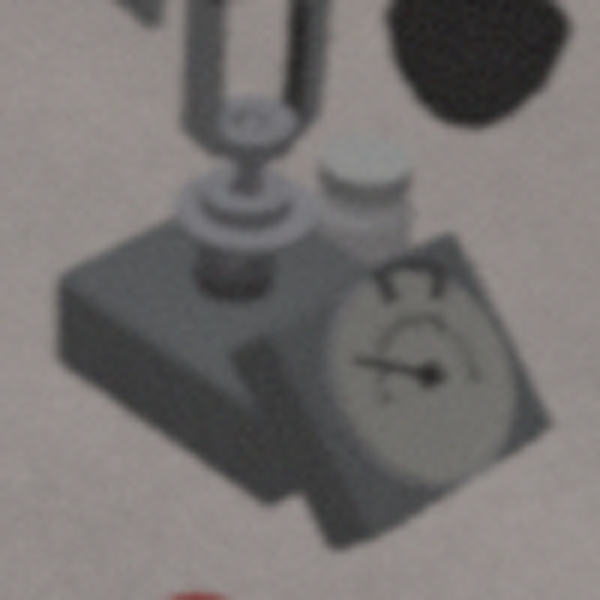

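The second ring is threaded and the hand is unchanged. Lowering it to its seat.

jog_arm([
  [[0,0,-6],[0,0,0],40],
  [[0,0,-12],[0,0,0],40],
  [[0,0,-18],[0,0,0],40],
  [[0,0,-22],[0,0,0],40],
  [[0,0,-25],[0,0,0],40],
])

```text
time_s: 14.55
ee_pos: [0.5069, 0.1683, 0.1216]
eef_rot: [-3.141, -0.001, 2.684]
force: [1.2, 0.4, -1.7]
grip_width: 0.0448
```

jog_arm([
  [[0,0,-2],[0,0,0],40],
  [[0,0,-4],[0,0,0],40],
  [[0,0,-6],[0,0,0],40],
  [[0,0,-7],[0,0,0],40],
  [[0,0,-7],[0,0,0],40],
])

```text
time_s: 14.97
ee_pos: [0.5072, 0.1684, 0.1154]
eef_rot: [3.141, 0.0, 2.684]
force: [-0.6, -0.1, -0.7]
grip_width: 0.0448
```

```bash
python3 -c "
from h import *
print(ctrl.get_obs()['ee_pos'])
fs,k=cam('scene');crop(fs,305,170,100,100,6,'s12.png')"
```

```text
[0.50716084 0.16836183 0.11541024]
```

View pics/s12.png

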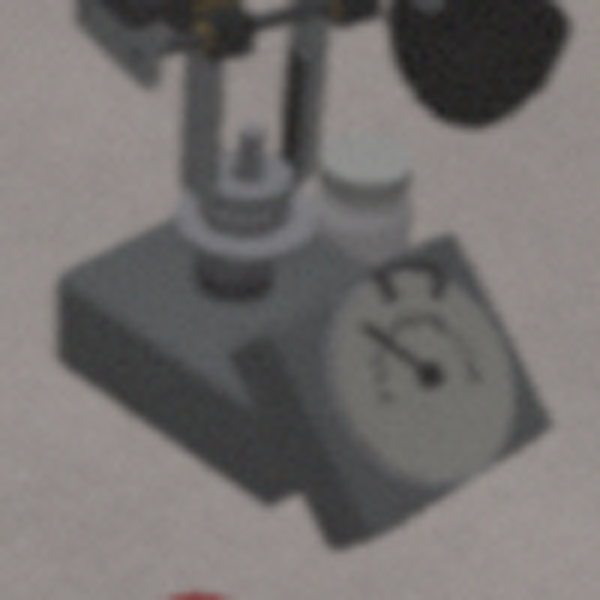

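jog_arm([
  [[0,0,-1.5],[0,0,0],40],
  [[0,0,-1.5],[0,0,0],47],
  [[0,0,-1.5],[0,0,0],50],
  [[0,0,-1],[0,0,0],56],
  [[0,0,0],[0,0,0],60],
])

```text
time_s: 15.43
ee_pos: [0.5071, 0.1684, 0.1155]
eef_rot: [3.142, 0.0, 2.684]
force: [-0.4, -0.2, -0.2]
grip_width: 0.0585
```

```bash
python3 look.py w13 220 160 200 150 4; python3 -c "
from h import *
fs,k=cam('scene');crop(fs,305,170,100,100,6,'s13.png')"
```

```text
15.4333 [0.5071149  0.16836891 0.11553089] [3.14154706e+00 6.46430079e-05 2.68384903e+00] [-0.37285601 -0.22443186 -0.16612119] 0.058472176590699046
```

View pics/s13.png

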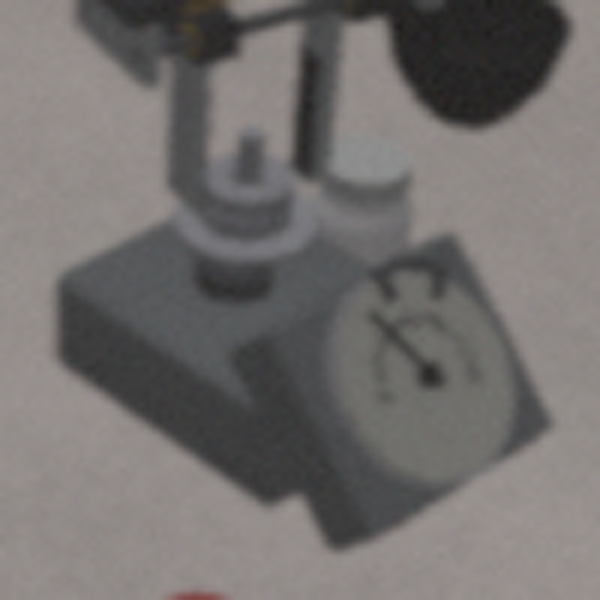

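View pics/w13.png

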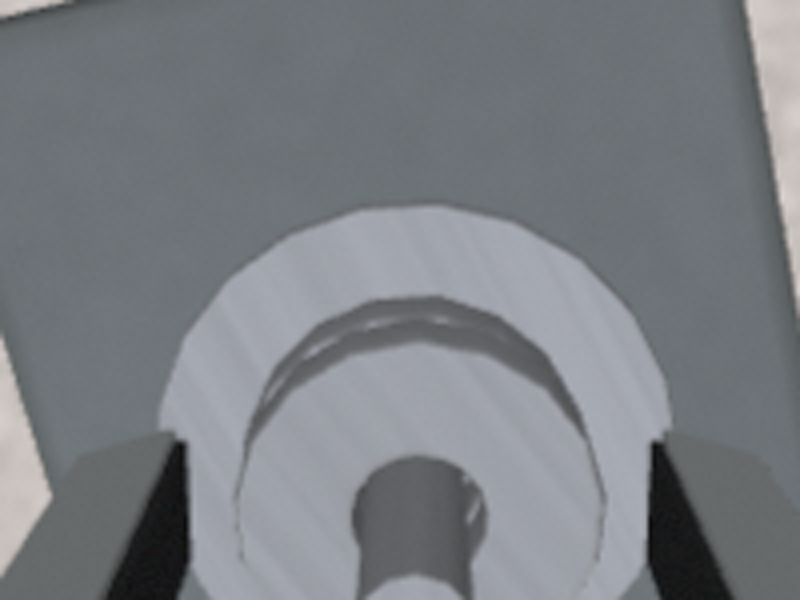

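The second ring is seated and the hand stands just short of the bracket. Third ring, near (0.577,-0.243).

jog_arm([
  [[0,0,20],[0,0,0],62],
  [[0,0,50],[0,0,0],64],
  [[0,0,85],[0,0,0],64],
  [[4,-22,95],[0,0,0],64],
  [[10,-60,95],[0,0,0],64],
])

```text
time_s: 15.95
ee_pos: [0.518, 0.1099, 0.2139]
eef_rot: [3.138, 0.004, 2.687]
force: [0.9, 0.3, -0.7]
grip_width: 0.0638
```

jog_arm([
  [[7,-40,0],[0,0,0],64],
  [[14,-80,0],[0,0,0],64],
  [[21,-120,0],[0,0,0],64],
  [[28,-160,0],[0,0,0],64],
  [[34,-198,0],[0,0,0],64],
])

```text
time_s: 16.37
ee_pos: [0.5511, -0.0919, 0.2106]
eef_rot: [3.142, 0.0, 2.684]
force: [1.1, 0.5, 0.8]
grip_width: 0.0637
```

jog_arm([
  [[6,-36,-16],[0,0,0],64],
  [[12,-72,-32],[0,0,0],64],
  [[18,-105,-55],[0,0,0],64],
  [[24,-135,-80],[0,0,0],64],
  [[26,-151,-108],[0,0,0],64],
])

```text
time_s: 16.78
ee_pos: [0.5774, -0.244, 0.1018]
eef_rot: [-3.141, 0.002, 2.682]
force: [1.1, 1.3, 0.2]
grip_width: 0.0638
```

jog_arm([
  [[0,0,0],[0,0,0],64],
  [[0,0,0],[0,0,0],64],
  [[0,0,0],[0,0,0],64],
])

```text
time_s: 17.03
ee_pos: [0.5776, -0.2401, 0.1038]
eef_rot: [3.141, 0.001, 2.684]
force: [0.1, -0.0, 0.9]
grip_width: 0.0639
```

```bash
python3 look.py w14 160 130 320 220 2
```

```text
17.0333 [ 0.57756159 -0.24009083  0.10376304] [3.14146908e+00 1.27737020e-03 2.68423708e+00] [ 0.09003179 -0.03730046  0.86323785] 0.06392154285860777
```

View pics/w14.png

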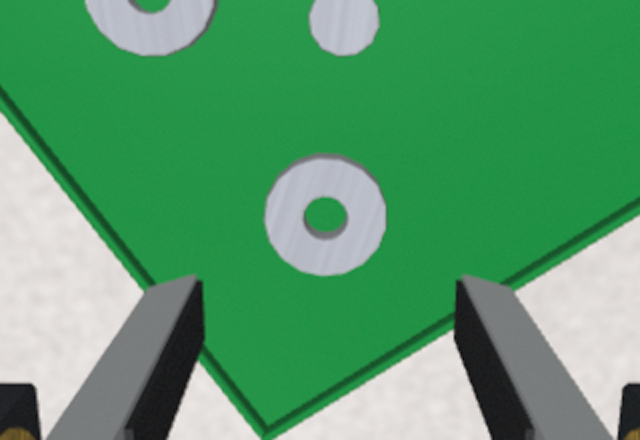

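Run:
```python
from h import *
a=np.load("k_w14.npy");k=(a[0],a[1],a[2],a[3:].reshape(4,4))
W=lambda U,V:(160+(U+.5)/2-.5,130+(V+.5)/2-.5)
o=ctrl.get_obs()["ee_pos"];tx=rot([np.pi,0,2.684])[:,0]
p=p2w(k,*W(325,217),.016)-tx*.0014;print(p,(p-o)*1000)
```

```text
[ 0.57817469 -0.24208292  0.016     ] [  0.3478422   -2.18277852 -88.3236113 ]
```

jog_arm([
  [[0.5,-2,-35],[0,0,0],64],
  [[0.5,-2,-65],[0,0,0],64],
  [[0.5,-2,-86],[0,0,0],64],
  [[0.5,-2,-92],[0,0,0],64],
  [[0.5,-2,-92],[0,0,0],64],
])

```text
time_s: 17.5
ee_pos: [0.5777, -0.2418, 0.0106]
eef_rot: [3.142, -0.001, 2.685]
force: [0.1, 0.3, 0.4]
grip_width: 0.0637
```

jog_arm([
  [[0,0,0],[0,0,0],64],
  [[0,0,0],[0,0,0],64],
])

```text
time_s: 17.67
ee_pos: [0.5787, -0.2428, 0.0129]
eef_rot: [3.142, 0.003, 2.684]
force: [-0.5, -0.5, -0.4]
grip_width: 0.064
```

jog_arm([
  [[0,0,-3],[0,0,0],64],
  [[0,0,-5.5],[0,0,0],64],
  [[0,0,-5.5],[0,0,0],44],
  [[0,0,-5.5],[0,0,0],42],
  [[0,0,-5.5],[0,0,0],40],
])

```text
time_s: 18.08
ee_pos: [0.5776, -0.2427, 0.0051]
eef_rot: [3.142, 0.0, 2.684]
force: [-0.4, -0.3, 0.0]
grip_width: 0.0474
```

jog_arm([
  [[0,0,0],[0,0,0],40],
  [[0,0,0],[0,0,0],40],
  [[0,0,0],[0,0,0],40],
])

```text
time_s: 18.33
ee_pos: [0.5776, -0.2427, 0.0051]
eef_rot: [-3.142, 0.0, 2.684]
force: [-0.4, -0.6, 0.8]
grip_width: 0.0456
```

jog_arm([
  [[0,0,25],[0,0,0],40],
  [[0,0,60],[0,0,0],40],
  [[0,5,100],[0,0,0],40],
  [[-3,20,138],[0,0,0],40],
  [[-8,50,165],[0,0,0],40],
])

```text
time_s: 18.75
ee_pos: [0.5698, -0.1942, 0.1732]
eef_rot: [-3.141, 0.003, 2.681]
force: [0.8, 0.3, -1.7]
grip_width: 0.0462
```

jog_arm([
  [[-6,38,15],[0,0,0],40],
  [[-13,78,25],[0,0,0],40],
  [[-20,118,25],[0,0,0],40],
  [[-27,158,25],[0,0,0],40],
  [[-34,198,25],[0,0,0],40],
])

```text
time_s: 19.17
ee_pos: [0.5348, 0.0071, 0.1951]
eef_rot: [3.141, 0.0, 2.683]
force: [0.2, -0.4, -0.5]
grip_width: 0.0463
```

jog_arm([
  [[-6,40,0],[0,0,0],40],
  [[-12,80,0],[0,0,0],40],
  [[-18,120,0],[0,0,0],40],
  [[-24,150,0],[0,0,0],40],
  [[-29,162,0],[0,0,0],40],
])

```text
time_s: 19.58
ee_pos: [0.5056, 0.1706, 0.1948]
eef_rot: [3.141, -0.0, 2.687]
force: [-0.2, -0.4, -0.9]
grip_width: 0.0459
```

jog_arm([
  [[0,0,0],[0,0,0],40],
  [[0,0,0],[0,0,0],40],
  [[0,0,0],[0,0,0],40],
])

```text
time_s: 19.83
ee_pos: [0.5069, 0.1662, 0.1949]
eef_rot: [-3.141, 0.0, 2.683]
force: [0.4, -0.7, -1.9]
grip_width: 0.0457
```

```bash
python3 look.py w15 220 170 200 150 4
```

```text
19.8333 [0.50685636 0.16619916 0.19491473] [-3.14132365e+00  8.08297341e-05  2.68286352e+00] [ 0.40988242 -0.67820836 -1.88285477] 0.045679383209427445
```

View pics/w15.png

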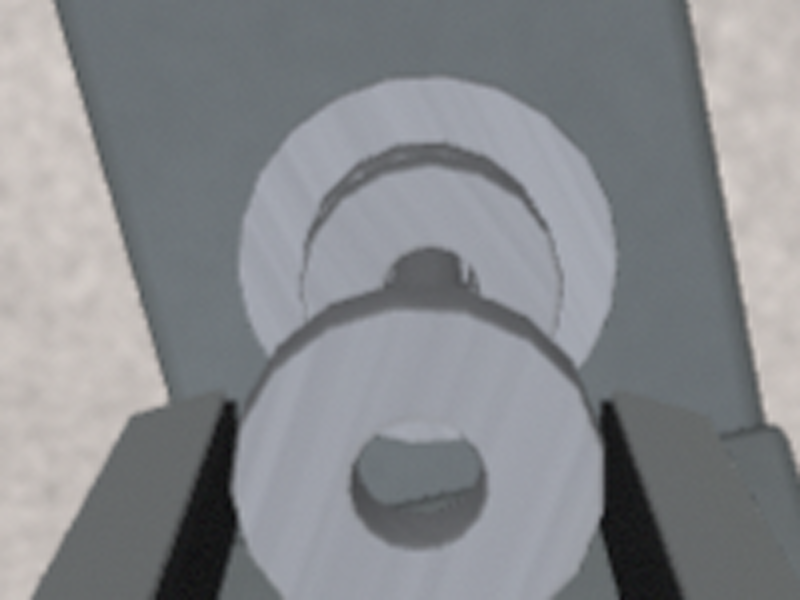

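jog_arm([
  [[0.3,2.2,-10],[0,0,0],40],
  [[0.3,2.2,-20],[0,0,0],40],
  [[0.3,2.2,-30],[0,0,0],40],
  [[0.3,2.2,-35],[0,0,0],40],
  [[0.3,2.2,-35],[0,0,0],40],
])

```text
time_s: 20.3
ee_pos: [0.5062, 0.1692, 0.1581]
eef_rot: [-3.14, -0.002, 2.684]
force: [0.2, 0.1, -1.4]
grip_width: 0.046
```

jog_arm([
  [[0,0,0],[0,0,0],40],
  [[0,0,0],[0,0,0],40],
  [[0,0,0],[0,0,0],40],
])

```text
time_s: 20.55
ee_pos: [0.5071, 0.1696, 0.1604]
eef_rot: [3.141, 0.001, 2.684]
force: [-0.5, 0.3, -1.3]
grip_width: 0.0462
```

```bash
python3 thr.py t16
```

```text
20.6 [0.50705364 0.16960703 0.16036813] [-0.11193364 -0.33468768 -1.70127044] 0.04637204012174241
```

View pics/t16.png

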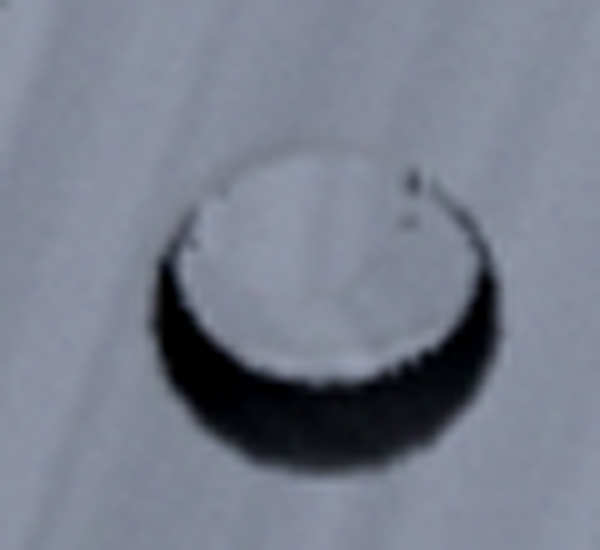

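```bash
python3 thr2.py .150 325 382 302 287
```

```text
pin-ring tool 0.10842532481598569 -1.2422435228720554 world [-0.64621729 -1.06645593  0.        ] [0.50662856 0.1682543  0.15      ]
```

jog_arm([
  [[-0.3,-1,0],[0,0,0],40],
  [[-0.5,-1.1,-3],[0,0,0],40],
  [[-0.5,-1.1,-7],[0,0,0],40],
  [[-0.5,-1.1,-11],[0,0,0],40],
  [[-0.5,-1.1,-15],[0,0,0],40],
])

```text
time_s: 21.07
ee_pos: [0.5064, 0.1684, 0.1445]
eef_rot: [-3.142, -0.0, 2.684]
force: [0.2, 0.5, -0.1]
grip_width: 0.0461
```

```bash
python3 thr.py t17; python3 -c "
from h import *
fs,k=cam('scene');crop(fs,305,170,100,100,6,'s17.png')"
```

```text
21.1167 [0.50608617 0.16838072 0.14368864] [ 1.04124384  0.76304151 -0.80151038] 0.0459345369021728
```

View pics/t17.png

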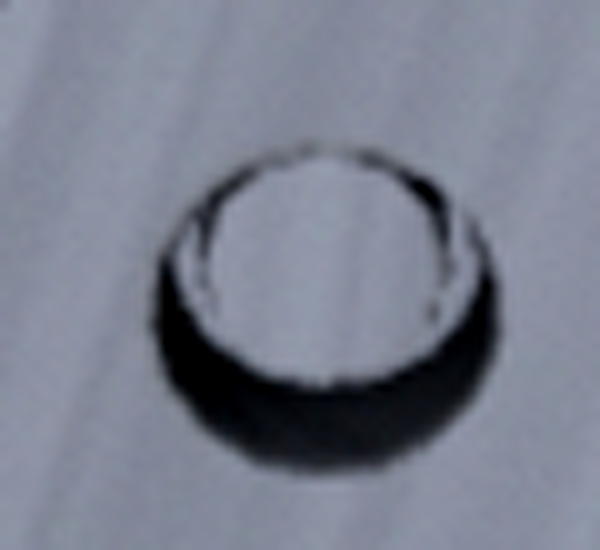

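View pics/s17.png

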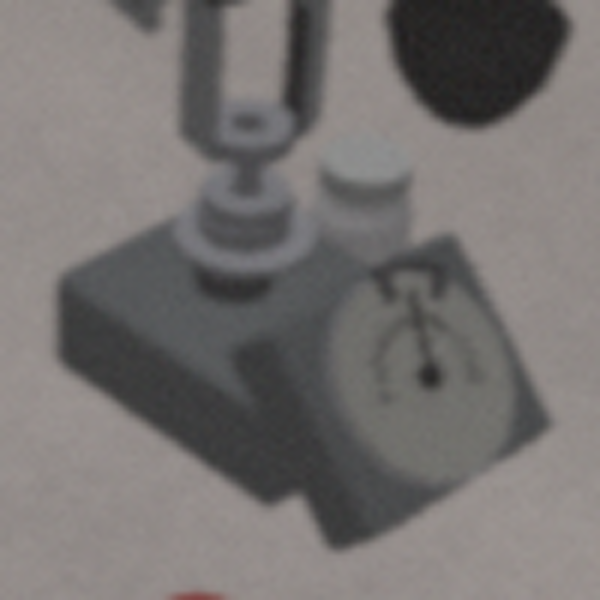

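The ring rests on the pin's top: the hand moved about 0.6 rad, roughly 1.2 N, and the pin's near edge is hidden. I'll back up and re-measure.

jog_arm([
  [[0,0,4],[0,0,0],40],
  [[0,0,9],[0,0,0],40],
  [[0,0,12],[0,0,0],40],
  [[0,0,12],[0,0,0],40],
  [[0,0,12],[0,0,0],40],
])

```text
time_s: 21.58
ee_pos: [0.5065, 0.1685, 0.1573]
eef_rot: [3.141, 0.001, 2.684]
force: [-0.7, -0.5, -1.4]
grip_width: 0.0461
```

jog_arm([
  [[0,0,0],[0,0,0],40],
  [[0,0,0],[0,0,0],40],
])

```text
time_s: 21.75
ee_pos: [0.5063, 0.1684, 0.1568]
eef_rot: [-3.141, -0.0, 2.684]
force: [-0.3, 0.1, -1.2]
grip_width: 0.0462
```

```bash
python3 thr.py t18
python3 - <<'E'
import cv2,numpy as np
from h import *
fr,k=cam("wrist")
crop(fr,220,160,200,160,4,"w18.png")
np.save("f18.npy",fr)
g=cv2.cvtColor(fr[262:305,300:345],cv2.COLOR_RGB2GRAY)
g=cv2.createCLAHE(8,(2,2)).apply(cv2.resize(g,None,fx=14,fy=14,interpolation=cv2.INTER_CUBIC))
cv2.imwrite("pics/t18c.png",g)
E
```

```text
21.8 [0.50629931 0.16844491 0.15680439] [-0.2344059   0.01119271 -1.97124312] 0.045721725453967944
```

View pics/t18c.png

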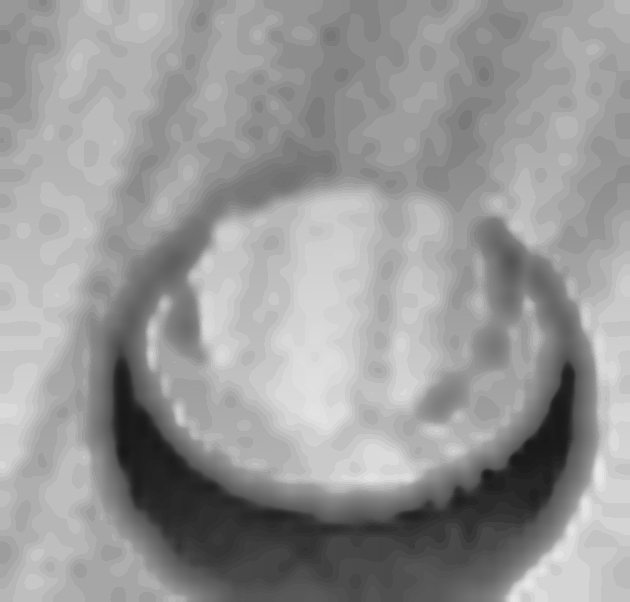

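View pics/w18.png

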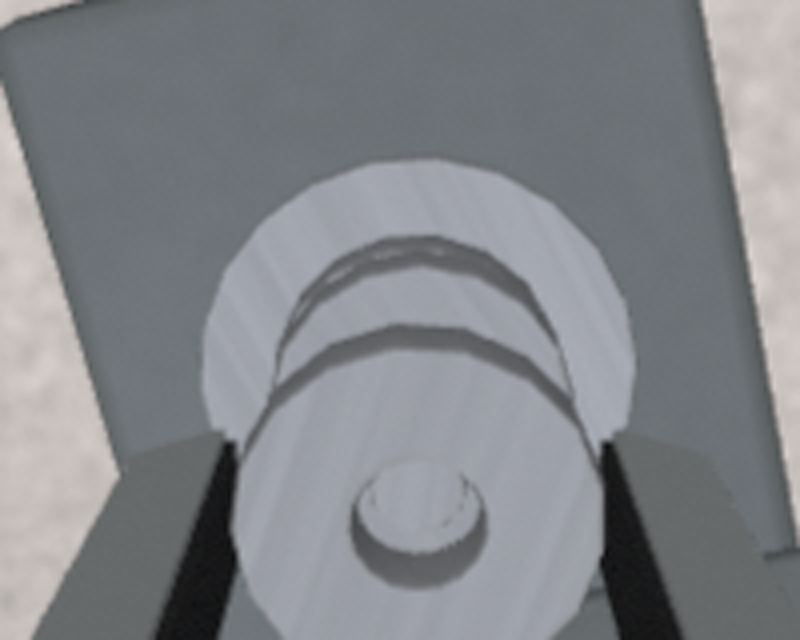

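Run:
```python
from h import *
fr,k=cam("wrist");o=ctrl.get_obs();t=o["ee_pos"];yaw=o["eef_rot"][2]
tx=rot([np.pi,0,yaw])[:,0]; ty=rot([np.pi,0,yaw])[:,1]
print(t)
for zp in (.150,.151):
  c=p2w(k,324.2,297.6,t[2]-.0014)+tx*.008; p=p2w(k,324.0,292.6,zp)+tx*.0065
  d=p-c;d[2]=0;print("pin-ring tool",d@tx*1000,d@ty*1000,"world",d*1000,p,(c-t)@tx*1000)
# predicted pin outline assuming .50772,.16766
f=lambda p:(w2p(k,p)-[300,262]+.5)*14-.5
for pin in ([.50772,.16766],[.5068,.1682]):
  print([f(np.array([*pin,.150])+.0065*(np.cos(a)*tx+np.sin(a)*ty)).round() for a in (0,np.pi/2,np.pi,-np.pi/2)])
```

```text
[0.50631699 0.16843364 0.15680738]
pin-ring tool -1.0615954129186322 -0.10808583350944642 world [ 0.90452862 -0.56612308  0.        ] [0.50732076 0.16773578 0.15      ] -0.1472482911620453
pin-ring tool -0.6261184201910746 -0.10640560250006804 world [ 0.5146297 -0.3721595  0.       ] [0.50693087 0.16792974 0.151     ] -0.1472482911620453
[array([345., 122.]), array([518., 284.]), array([345., 444.]), array([173., 285.])]
[array([347.,  95.]), array([520., 258.]), array([347., 418.]), array([174., 258.])]
```

jog_arm([
  [[1.2,-0.7,0],[0,0,0],40],
  [[1.2,-0.7,-3],[0,0,0],40],
  [[1.2,-0.7,-6],[0,0,0],40],
  [[1.2,-0.7,-9],[0,0,0],40],
  [[1.2,-0.7,-11],[0,0,0],40],
])

```text
time_s: 22.32
ee_pos: [0.5074, 0.1677, 0.1453]
eef_rot: [-3.141, -0.0, 2.684]
force: [-0.2, -0.1, -0.5]
grip_width: 0.0456
```

```bash
python3 thr.py t19; python3 -c "
from h import *
fs,k=cam('scene');crop(fs,305,170,100,100,6,'s19.png')"
```

```text
22.3667 [0.50730565 0.16767606 0.14507928] [-0.21516084 -0.06922723 -1.43984482] 0.045964701700026374
```

View pics/t19.png

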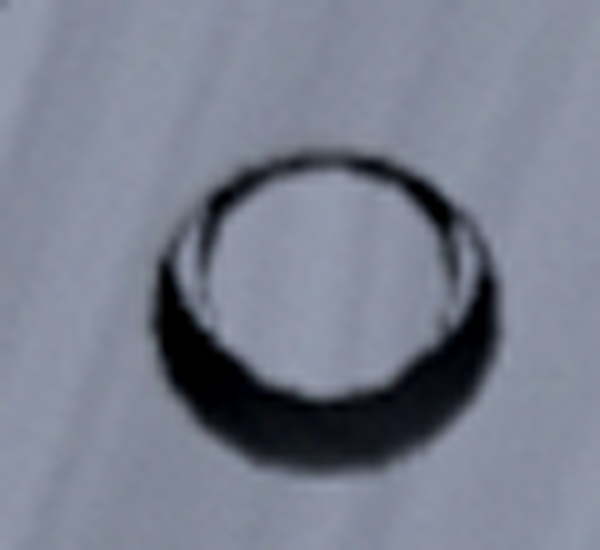

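View pics/s19.png

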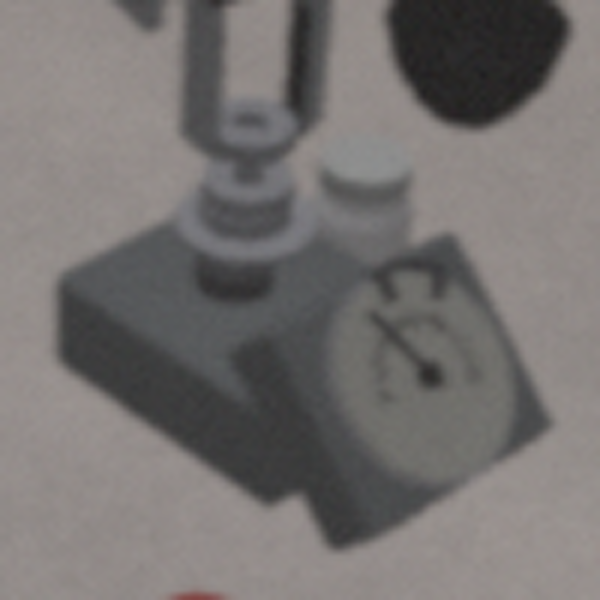

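The third ring is now threaded: the pin overlaps the hole's inner wall and the hand is back at its two-ring position. Lowering.

jog_arm([
  [[0.3,-0.1,-4],[0,0,0],40],
  [[0.3,-0.1,-8],[0,0,0],40],
  [[0.3,-0.1,-12],[0,0,0],40],
  [[0.3,-0.1,-15],[0,0,0],40],
  [[0.3,-0.1,-17],[0,0,0],40],
])

```text
time_s: 22.83
ee_pos: [0.5077, 0.1676, 0.1284]
eef_rot: [-3.141, -0.0, 2.684]
force: [-0.2, 0.3, -1.9]
grip_width: 0.0458
```

jog_arm([
  [[0,0,-2],[0,0,0],40],
  [[0,0,-4],[0,0,0],40],
  [[0,0,-6],[0,0,0],40],
  [[0,0,-7],[0,0,0],40],
  [[0,0,-7],[0,0,0],40],
])

```text
time_s: 23.25
ee_pos: [0.5079, 0.1676, 0.1218]
eef_rot: [-3.142, -0.0, 2.684]
force: [-0.4, -1.0, -0.9]
grip_width: 0.0459
```

```bash
python3 look.py w20 220 160 200 150 4;python3 -c "
from h import *
print(ctrl.get_obs()['ee_pos'])
fs,k=cam('scene');crop(fs,305,170,100,100,6,'s20.png')"
```

```text
23.25 [0.50787766 0.16763283 0.12180885] [-3.14155740e+00 -6.28484524e-05  2.68371930e+00] [-0.42344323 -0.97134799 -0.89841336] 0.045940639515782464
[0.50793298 0.1676649  0.12196935]
```

View pics/s20.png

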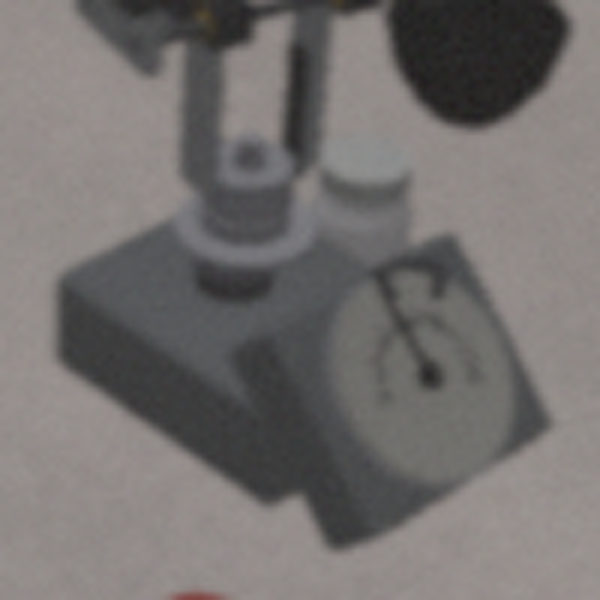

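View pics/w20.png

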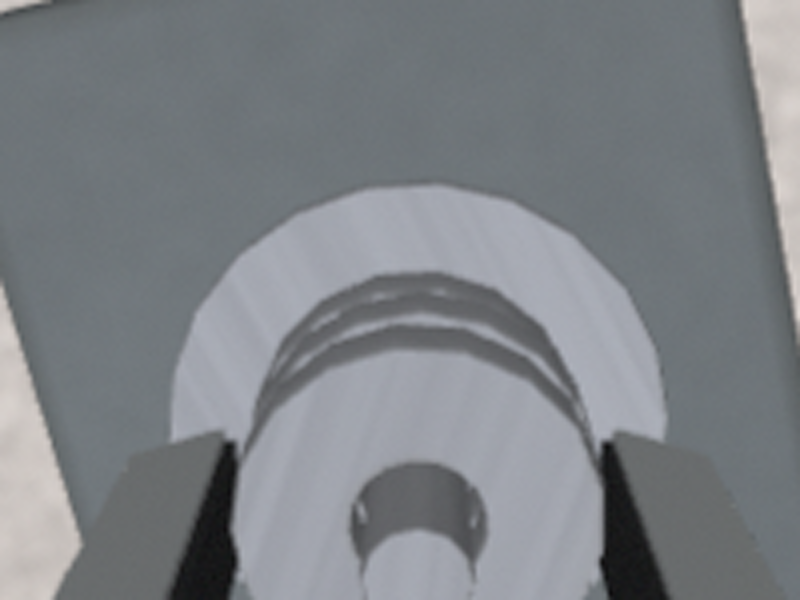

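jog_arm([
  [[0,0,-1.5],[0,0,0],40],
  [[0,0,-2.5],[0,0,0],40],
  [[0,0,-2.5],[0,0,0],47],
  [[0,0,-2.5],[0,0,0],52],
  [[0,0,-1.5],[0,0,0],60],
])

```text
time_s: 23.77
ee_pos: [0.5078, 0.1676, 0.1204]
eef_rot: [-3.141, -0.0, 2.684]
force: [-0.2, -0.9, -0.5]
grip_width: 0.0555
```

jog_arm([
  [[0,0,2],[0,0,0],62],
  [[0,0,10],[0,0,0],64],
  [[0,0,30],[0,0,0],64],
  [[0,0,60],[0,0,0],64],
  [[0,0,80],[0,0,0],64],
])

```text
time_s: 24.18
ee_pos: [0.5082, 0.1678, 0.2034]
eef_rot: [3.14, 0.001, 2.684]
force: [0.5, 0.6, 0.6]
grip_width: 0.0641
```

jog_arm([
  [[0,0,20],[0,0,0],64],
  [[0,0,20],[0,0,0],64],
  [[0,0,20],[0,0,0],64],
  [[0,0,20],[0,0,0],64],
  [[0,0,20],[0,0,0],64],
])

```text
time_s: 24.6
ee_pos: [0.5075, 0.1676, 0.2195]
eef_rot: [-3.141, -0.001, 2.684]
force: [-0.0, 1.0, 0.0]
grip_width: 0.064
```

```bash
python3 look.py w21 140 130 360 230 2;python3 -c "
from h import *
fs,k=cam('scene');crop(fs,305,170,100,100,6,'s21.png')
t,k=cam('top');crop(t,215,180,260,130,3,'t21.png')"
```

```text
24.6 [0.50748838 0.16756398 0.21946258] [-3.14050717e+00 -1.28620390e-03  2.68377534e+00] [-0.02236451  1.0011028   0.02935449] 0.06398022993288902
```

View pics/s21.png

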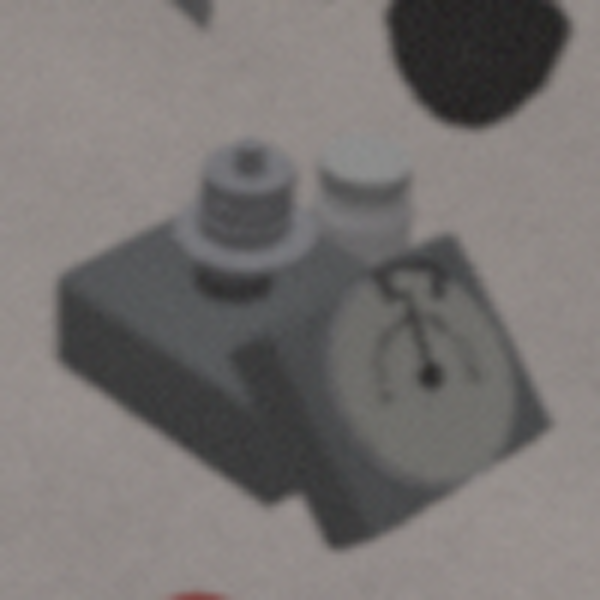

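View pics/w21.png

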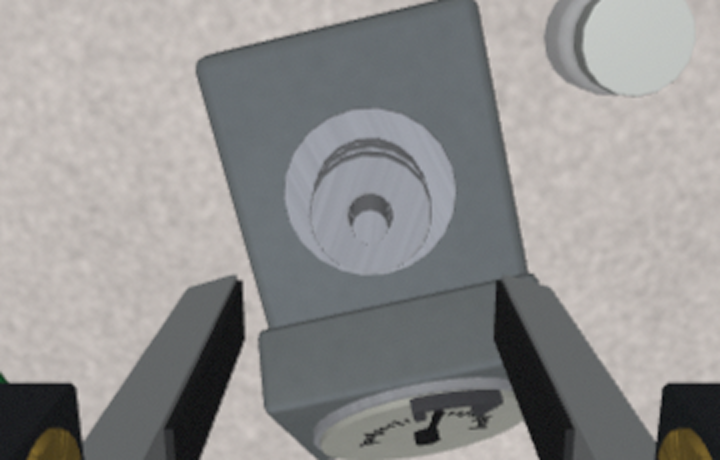

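View pics/t21.png

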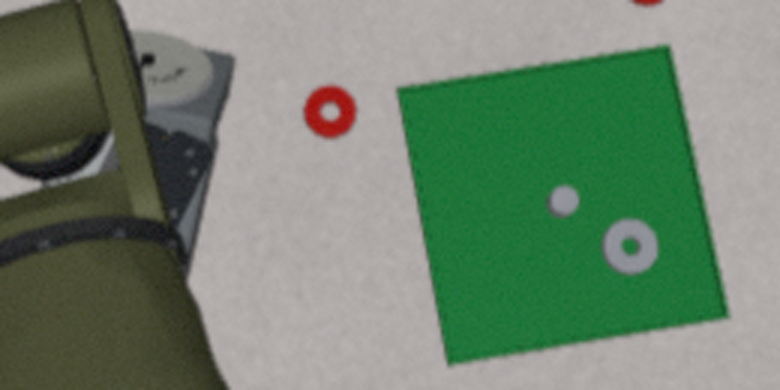

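The hand rests between the bracket's forks: its tip is at crop (412,298), the fork ends at (390,295) and (437,295). All three rings are stacked flat, and the spare ring and plug are in place. Handing in.

```bash
python3 -c "
from h import *
fs,k=cam('scene');crop(fs,350,195,55,60,10,'s22.png')
print(ctrl.get_obs()['time_s']); print(ctrl.hand_in())"
```

```text
24.8
the job is handed in; nothing more can be done
None
```

View pics/s22.png

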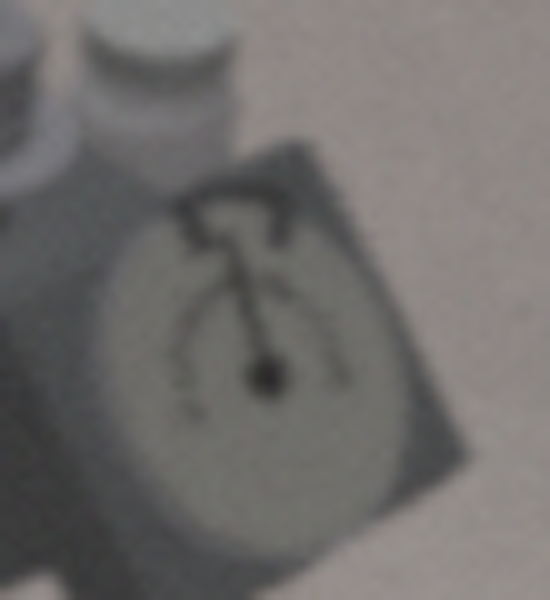

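I threaded three of the four steel rings onto the pan's pin one at a time. I handed the job in at 24.8 s with the gripper raised clear, and no verdict was reported.

- **Dial:** the last picture shows the hand at rest between the bracket's forks, slightly left of the middle. From the pictures I put the bracket at about 1.9 rad, and three rings should give about 1.8.
- **Rings:** all three lie flat in a stack over the pin. The fourth ring and the plug look undisturbed in the tray. I didn't closely check the other bystanders after the last move, but I saw no contact with them.
- **One slip:** on its first try the third ring landed on top of the pin instead of over it. It pressed lightly, about 1.2 N judging by the hand, which is well under the 12 N limit. I backed it off, shifted it about 1.4 mm, and it went down cleanly.

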